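Weigh a pin canister on the two-pan balance

TASK

Weigh the blue-lidded canister of pins: stand it gently on the balance's blue pan, then stand weights from the sloped rack upright on the white pan, setting them down gently, until the pointer comes to rest inside the green band. Let go of everything; weights you do not need stay in the rack (or stand upright on the bench), and nothing else on the bench is to be knocked or shifted.

Things in the scene. Friction and masses are not known exactly. Their poses are not given: they have to be found in the camera images.
- canister_mid (a point): Sample canister full of steel pins: steel cylinder 56 mm across, 100 mm tall with its blue lid (lid 57 mm across, top 18 mm). The point is its centre, 50 mm above its base; z is its axis. It starts upright on the bench. Weighs somewhere between 270 and 630 g, different every time.
- spare_mid (a point): Another canister of the same shape and size but with a grey lid; not part of the job, to be left alone. Point at its centre, 50 mm above its base.
- beam (a joint): Balance beam angle. 0 = level; positive = blue pan down; stops at +-0.35 rad. A damped centring spring (settles in about 1 s) makes it read the imbalance: 0.1 rad per 100 g of difference between the pans (at a stop beyond about 370 g), wherever things stand on the pans.
- scale_mid (a point): Middle of the white scale plate (100 mm wide, 50 mm high, top 215 mm above the bench) on the post between the pans. The red pointer leans towards the heavier side; the green band in the middle of the plate spans beam angles of +-0.06 rad (60 g).
- balance_base (a point): White two-pan balance standing fixed on the bench, base 170 x 260 x 30 mm. The point is the centre of its underside; y runs along the beam towards the blue pan, z up. The beam pivot is 90 mm up.
- pan_blue_top (a point): Blue flat pan without rim, 160 mm (its x) by 120 mm (its y), 5 mm thick; the point is the centre of its upper face. Stays horizontal as it moves: 120 mm above the bench when level, 46 mm lower or higher at the stops. Centre 135 mm from the beam pivot along the balance's +y.
- pan_white_top (a point): White flat pan, same size and shape as the blue one, 135 mm from the pivot along the balance's -y; the point is the centre of its upper face. Rises as the blue pan sinks.
- rack: Grey sloped weight rack fixed on the bench, base plate 130 x 315 mm; origin: underside, below the middle pocket, -x: its low front (roughly towards the robot), y: along the row. Three pockets 12 mm deep, 48 mm square, 80 mm apart along y, hold the weights leaning 30 degrees from vertical towards the rack's -x; they come out along their own leaning axis.
- lamp_mid (a point): Point in the rack's bar lamp above the middle pocket. The bar is 36 mm deep (rack x), 18 mm high, reaches from 105 mm to the +y side of this point to 170 mm to its -y side (rack y), and is right above the weights' handles, so that these cannot be reached from straight above. Underside 280 mm above the bench. Two thin posts hold it behind its -y end (rack y -165 mm, x +20 and +50 mm).
- w100_mid (a point): 100 g weight with the yellow handle: steel cylinder 44 mm across and 18 mm tall, with an upright round yellow handle 16 mm across and 42 mm long on top, 60 mm in all. The point is its centre, 30 mm above its base; z is its axis, towards the handle; the middle of the handle is 9 mm along +z from the point. It starts in a rack pocket; which one varies.
- w200_mid (a point): 200 g weight with the green handle: steel cylinder 44 mm across and 28 mm tall, with an upright round green handle 16 mm across and 42 mm long on top, 70 mm in all. The point is its centre, 35 mm above its base; z is its axis, towards the handle; the middle of the handle is 14 mm along +z from the point. It starts in a rack pocket; which one varies.
- w400_mid (a point): 400 g weight with the red handle: steel cylinder 44 mm across and 42 mm tall, with an upright round red handle 16 mm across and 42 mm long on top, 84 mm in all. The point is its centre, 42 mm above its base; z is its axis, towards the handle; the middle of the handle is 21 mm along +z from the point. It starts in a rack pocket; which one varies.
- pin_tray_pt (a point): Shallow steel tray of pins, 130 x 90 x 16 mm; bystander, to be left alone. Point 10 mm above its origin (underside).
- amber_bottle_pt (a point): Amber bottle, 64 mm across, 150 mm tall; bystander, to be left alone. Point 10 mm above its origin (underside).
- loupe_pt (a point): Black round magnifier, 68 mm across, 31 mm tall; bystander, to be left alone. Point 10 mm above its origin (underside).
- brush_pt (a point): Brush 160 mm long, lying; bystander, to be left alone. Point 10 mm above its origin (underside).
- dish_pt (a point): Steel dish 100 mm across, 30 mm tall; bystander, to be left alone. Point 10 mm above its origin (underside).
Not all that is in view belongs to the job. Leave any purple look-alike of the part that bears w100_mid alone.

How it is judged (in metres and radians):
On the way:
1. the canister stands on the blue pan, let go (x of canister_mid in the frame of pan_blue_top between -0.08 and 0.08 m and y of canister_mid in the frame of pan_blue_top between -0.06 and 0.06 m and z of canister_mid in the frame of pan_blue_top between 0.044 and 0.058 m and angle between canister_mid's own z axis and vertical below 0.12 rad and contact force between the fingers and canister below 0.1 N), for 0.2 s.
At the end, for the whole second after the job is handed in: The canister stands upright (within 7 degrees) on the blue pan, the beam is at rest within 0.06 rad of level (pointer in the green band), and each weight either stands upright on the white pan, is still in its place in the rack (within 12 mm), or stands upright on the bench. Everything is let go (x of canister_mid in the frame of pan_blue_top between -0.08 and 0.08 m and y of canister_mid in the frame of pan_blue_top between -0.06 and 0.06 m and z of canister_mid in the frame of pan_blue_top between 0.044 and 0.058 m and angle between canister_mid's own z axis and vertical below 0.12 rad and value of joint beam between -0.06 and 0.06 rad and velocity of joint beam between -0.05 and 0.05 rad/s and ((x of w100_mid in the frame of pan_white_top between -0.08 and 0.08 m and y of w100_mid in the frame of pan_white_top between -0.06 and 0.06 m and z of w100_mid in the frame of pan_white_top between 0.024 and 0.038 m and angle between w100_mid's own z axis and vertical below 0.12 rad) or distance of w100_mid from where it was at the start of the episode below 0.012 m or (height (world z) of w100_mid between 0.024 and 0.038 m and angle between w100_mid's own z axis and vertical below 0.12 rad)) and ((x of w200_mid in the frame of pan_white_top between -0.08 and 0.08 m and y of w200_mid in the frame of pan_white_top between -0.06 and 0.06 m and z of w200_mid in the frame of pan_white_top between 0.029 and 0.043 m and angle between w200_mid's own z axis and vertical below 0.12 rad) or distance of w200_mid from where it was at the start of the episode below 0.012 m or (height (world z) of w200_mid between 0.029 and 0.043 m and angle between w200_mid's own z axis and vertical below 0.12 rad)) and ((x of w400_mid in the frame of pan_white_top between -0.08 and 0.08 m and y of w400_mid in the frame of pan_white_top between -0.06 and 0.06 m and z of w400_mid in the frame of pan_white_top between 0.036 and 0.05 m and angle between w400_mid's own z axis and vertical below 0.12 rad) or distance of w400_mid from where it was at the start of the episode below 0.012 m or (height (world z) of w400_mid between 0.036 and 0.05 m and angle between w400_mid's own z axis and vertical below 0.12 rad))); the robot touches nothing.
It fails at once if a bystander is shifted by more than 30 mm (distance of any of pin_tray_pt, amber_bottle_pt, loupe_pt, brush_pt, dish_pt, spare_mid from where it was at the start of the episode above 0.03 m).
It fails at once if the canister or a weight is slammed onto the balance (over 40 N) (contact force between any of canister, w100, w200, w400 and balance above 40 N).
It also fails if it takes over 72 s, if anything falls off the work surface, if the arm or the gripper's body presses on something with over 40 N, if the wrist force passes 120 N, or if a joint passes its speed limit or range.

ROBOT

A 6-joint arm with a two-finger parallel gripper is mounted at the origin on the work surface. World frame = base frame: x ahead of the robot, y to its left, z up, the work surface at z = 0. Lengths are in m, angles in degrees, forces in N, time in s.
With the tool pointing down it reaches from about 0.4 to 0.825 m from the base axis. Payload 7 kg.
Tool frame: the origin (TCP) lies midway between the tips of the shut fingers; the grasp point (between the pads) lies r.grasp_offset behind it (r.grasp_offset is the distance from the TCP to the grasp point, in m); z points along the fingers, y is the direction in which the jaws open and shut (so a half turn about z gives the same grasp; the last joint's range is limited). The gripper opens to 88 mm and grips with 3 to 60 N. Pads are 19 mm wide; open, the fingers measure 130 mm over their backs; the gripper's body (78 mm by 193 mm) begins 47 mm behind the grasp point.
Start: joints at [89.158, 20.546, 0.682, 0, -70.136, -16.507], TCP at [0.201, 0.644, 0.227] pointing down, gripper open.
Joint ranges: [-176.03, 176.03], [-82.01, 121.73], [-58.28, 71.71], [-173.87, 95.51], [-174.79, -0.11], [-173.66, 173.66]. Speed limits (degrees/s): [136.94, 136.94, 172.46, 180, 180, 180].

INTERFACE

Orientations are given as [roll, pitch, yaw] about the fixed x, y, z axes, in that order (R = Rz(yaw) Ry(pitch) Rx(roll)).
In Python, from plant import status, imaging, r gives the robot as it stands.
- The arm moves only by the tool apply_moves, never from a script. Its argument "moves" is a list of rows, each a list of 6 numbers: the shift along the tool's x, y, z in units of 200 mm (1.0 is 200 mm), then the turn, a rotation vector about the tool's x, y, z in units of 90 degrees (1.0 is 90 degrees). In form: [[tx, ty, tz, rx, ry, rz], ...]. A call has 1 to 12 rows; each row is the pose to reach, as a shift and turn from the pose measured when the call began, along the tool's axes at that moment; what a row does not reach only later rows make up. A row lasts 1/8 s, in which the tool goes at most 62.5 mm and 10.7 degrees, less where a joint would pass 70% of its speed; a pose out of reach is approached as far as the arm can. A call with a number of a shift or a turn outside -1 to 1 is refused whole. A call with a gripper value outside its range is refused whole. "hand" is the closure, from -1 (fully open) to 1 (shut), set as the call begins (left out, the last holds). The fingers move at their own pace and stop on an object; "grip_force" is the grip in N (left out, the last holds). Time passes only in rows, so rows that repeat a pose let the fingers close. It gives the time, the measured TCP pose, the force and the opening at its end, in the units of the state.
- status.get_state(): the state, without advancing time (a new reading comes with each control period).
- imaging.capture(name): name is "side" or "top"; returns (picture, depth): 400x640x3 uint8, blue, green, red; 400x640 float32, m along the optical axis (not along the pixel's ray), 0 where there is no reading.
- imaging.camera_info(name): a dict with "fx", "fy", "cx", "cy" (pixels), "T" (4x4, takes a point from camera to world coordinates). Camera axes: x right, y up, looking along -z (the intrinsics and any distortion apply to the point x, -y, -z); pixel columns grow to the right and rows downward; lengths in m; the calibration is good to about 2 mm. A picture is of the moment at which its call begins. camera_info takes no time and is no camera call.
- r.close_job(): hands the job in, once; it reports no verdict.
The state is a dict: "time_s": time; "joints": joint angles; "qd": joint speeds; "joint_torque": joint torques, N m; "tcp_pos": TCP position; "eef_rot": TCP orientation; "contact_force": force on the tool from outside, world axes, zero at the start; "moment": the same for the moment, N m; "gripper_width": finger opening in m.
Only numpy, scipy, OpenCV 4.12 (cv2) and the standard library are available. Lean on these libraries where they do the work, as an engineer would, in place of code of your own. Each camera call takes 0.05 s, during which the arm holds its last target.

## Working session

There is one attempt and no reset: what is moved stays moved. The work goes in short steps, Python scripts to look and compute and a tool call to move; the robot and the scene stay as the last step left them, time stands still between calls to the robot, and variables do not carry over. Pictures are saved under pics/ and viewed, and the job is handed in when it is done.

Besides the shell and the picture viewer there is one more tool, called after "Call:" as name([rows], argument=value, ...), one row to a line, values as JSON. apply_moves: Moves the arm, as the interface text tells. Its arguments: {"type":"object","properties":{"moves":{"type":"array","items":{"type":"array","items":{"type":"number"}}},"hand":{"type":"number"},"grip_force":{"type":"number"}},"required":["moves"]}

```bash
mkdir -p pics; ls
python3 - <<'E'
from plant import status, imaging, r
import cv2, numpy as np
print(status.get_state(), r.grasp_offset)
for n in ("side","top"):
    p,d=imaging.capture(n); cv2.imwrite(f"pics/{n}0.png",p); np.save(f"pics/{n}0.npy",d)
    print(imaging.camera_info(n), (d>0).mean())
E
```

```text
pics
{'time_s': 0.0, 'joints': array([ 8.91580615e+01,  2.05932296e+01,  6.34102203e-01, -2.19006116e-02,
       -7.01360268e+01, -1.65052579e+01]), 'qd': array([ 0.02421997, -0.07510686, -0.13636819, -0.01653331, -0.05818702,
        0.05722864]), 'joint_torque': array([ 5.02512721e-04, -5.82715523e+01,  2.93049198e+01,  6.99704692e+00,
        6.81616933e-03, -1.63081031e-04]), 'tcp_pos': array([0.20114609, 0.64381689, 0.22559933]), 'eef_rot': array([ 1.79902917e+02, -7.29706130e-03, -1.73546489e+01]), 'contact_force': array([ 0.40192839, -0.35869082, -0.01552822]), 'moment': array([-0.00260734,  0.04538444,  0.01019698]), 'gripper_width': 0.08765244972535552} 0.0188
{'fx': 508.8848652712451, 'fy': 508.8848652712451, 'cx': 317.11678132982723, 'cy': 202.9021558539871, 'T': array([[ 0.97396294,  0.14880893, -0.17103244,  0.27873321],
       [-0.22560135,  0.56175634, -0.79594839, -1.32634093],
       [-0.02236567,  0.81380938,  0.58070136,  1.04445418],
       [ 0.        ,  0.        ,  0.        ,  1.        ]])} 0.99609765625
{'fx': 466.46280866056895, 'fy': 466.46280866056895, 'cx': 322.0792425411669, 'cy': 201.17112995863766, 'T': array([[-0.02263413,  0.99048069, -0.13577813,  0.34401502],
       [-0.99970874, -0.02356122, -0.0052247 , -0.12882067],
       [-0.00837406,  0.13562033,  0.99072549,  1.63964181],
       [ 0.        ,  0.        ,  0.        ,  1.        ]])} 0.996140625
```

View pics/side0.png

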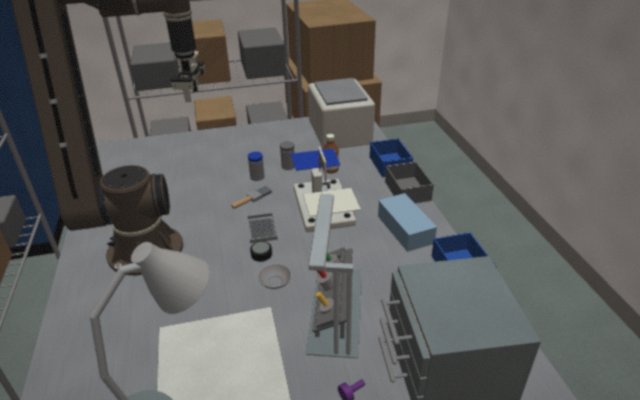

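View pics/top0.png

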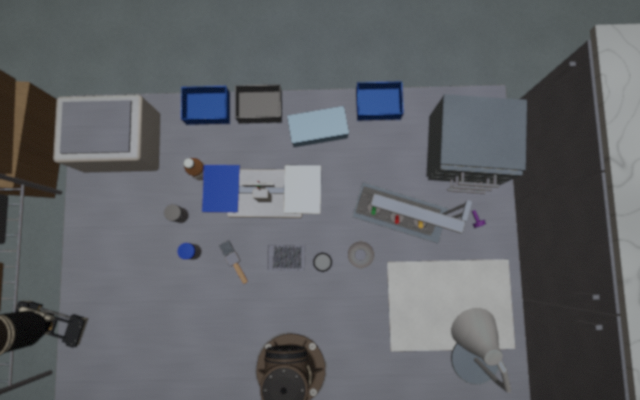

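```bash
cat > h.py <<'E'
import cv2, numpy as np
from plant import status, imaging, r
from scipy.spatial.transform import Rotation as Ro
CI={n:imaging.camera_info(n) for n in("side","top")}
def cloud(n,d):
    c=CI[n]; v,u=np.mgrid[0:400,0:640]
    P=np.stack([(u-c["cx"])/c["fx"]*d,-(v-c["cy"])/c["fy"]*d,-d,np.ones_like(d)],-1)
    return P@c["T"][:3].T
def ray(n,u,v,z):
    c=CI[n]; D=c["T"][:3,:3]@np.array([(u-c["cx"])/c["fx"],-(v-c["cy"])/c["fy"],-1]); o=c["T"][:3,3]
    return o+D*(z-o[2])/D[2]
def proj(n,p):
    c=CI[n]; q=np.linalg.inv(c["T"])@np.append(p,1); return np.array([c["cx"]+c["fx"]*q[0]/-q[2],c["cy"]-c["fy"]*q[1]/-q[2]])
def blobs(mask,mn=4):
    n,l,s,c=cv2.connectedComponentsWithStats(mask.astype(np.uint8))
    return [(l==i,s[i],c[i]) for i in range(1,n) if s[i][4]>=mn]
E
python3 - <<'E'
from h import *
for n in("side","top"):
    p=cv2.imread(f"pics/{n}0.png"); d=np.load(f"pics/{n}0.npy"); P=cloud(n,d)
    h=cv2.cvtColor(p,cv2.COLOR_BGR2HSV)
    for nm,lo,hi in(("blue",105,130),("red",0,8),("red2",172,180),("yel",14,28),("green",45,80),("purple",132,160)):
        m=(h[...,0]>=lo)&(h[...,0]<=hi)&(h[...,1]>120)&(h[...,2]>50)
        for b,s,c in blobs(m,6):
            q=P[b]; q=q[np.isfinite(q).all(1)]
            print(n,nm,s[4],c.round(1),np.median(q,0).round(3),q.min(0).round(3),q.max(0).round(3))
# crops
s=cv2.imread("pics/side0.png"); t=cv2.imread("pics/top0.png")
a=cv2.resize(s[180:380,280:400],None,fx=3,fy=3,interpolation=2)
b=cv2.resize(t[170:250,340:500],None,fx=5,fy=5,interpolation=2)
cv2.imwrite("pics/c1.png",a);cv2.imwrite("pics/c2.png",b)
cv2.imwrite("pics/c3.png",cv2.resize(s[110:260,220:380],None,fx=4,fy=4,interpolation=2))
cv2.imwrite("pics/c4.png",cv2.resize(t[130:280,150:350],None,fx=4,fy=4,interpolation=2))
E
```

```text
side blue 4785 [ 23.6 115. ] [-0.671  1.319 -0.043] [-0.682 -1.326 -0.67 ] [0.279 1.725 1.044]
side blue 6 [  0.3 132.8] [-0.691  1.043 -0.02 ] [-0.693 -1.326 -0.024] [0.279 1.054 1.044]
side blue 877 [388.5 153.7] [0.926 0.33  0.039] [ 0.279 -1.326 -0.004] [0.984 0.378 1.044]
side blue 1071 [ 13.1 180.6] [-0.723  1.05  -0.278] [-0.808 -1.326 -0.498] [0.279 1.076 1.044]
side blue 197 [330.7 157.6] [0.662 0.2   0.119] [0.602 0.027 0.111] [0.684 0.27  0.207]
side blue 436 [305.4 159.7] [0.57  0.212 0.119] [ 0.279 -1.326  0.008] [0.626 0.361 1.044]
side blue 112 [254.7 156.2] [0.402 0.319 0.097] [ 0.279 -1.326  0.078] [0.426 0.357 1.044]
side blue 28 [ 29.4 221.6] [-0.736  1.054 -0.53 ] [-0.762  1.036 -0.543] [-0.717  1.07  -0.516]
side blue 145 [ 40.  235.7] [-0.712  1.049 -0.631] [-0.759  1.032 -0.678] [-0.685  1.072 -0.544]
side blue 28 [ 26.3 230.2] [-0.767  1.052 -0.585] [-0.787  1.036 -0.596] [-0.742  1.074 -0.566]
side blue 1061 [456.5 247.3] [ 0.938 -0.263  0.036] [ 0.279 -1.326 -0.004] [ 0.983 -0.248  1.044]
side blue 35 [ 22.7 239.1] [-0.798  1.047 -0.63 ] [-0.83   1.029 -0.65
[... 555 characters left out ...]
] [ 0.344 -0.41  -0.009] [ 0.98  -0.129  1.64 ]
top blue 1591 [205.  104.6] [0.931 0.296 0.008] [ 0.344 -0.129 -0.009] [0.979 0.367 1.64 ]
top blue 1632 [220.1 188. ] [0.604 0.215 0.12 ] [ 0.344 -0.129  0.001] [0.685 0.303 1.64 ]
top blue 228 [186.1 250.7] [0.401 0.331 0.1  ] [ 0.344 -0.129  0.084] [0.427 0.359 1.64 ]
top red 25 [396.6 219.5] [ 0.483 -0.361  0.141] [ 0.473 -0.367  0.114] [ 0.498 -0.354  0.149]
top yel 22 [420.4 224.2] [ 0.469 -0.44   0.118] [ 0.459 -0.447  0.097] [ 0.482 -0.434  0.124]
top green 13 [373.2 210.5] [ 0.515 -0.287  0.129] [ 0.508 -0.291  0.111] [ 0.527 -0.282  0.134]
top purple 52 [477.7 220.3] [ 0.48  -0.653  0.036] [ 0.468 -0.67   0.023] [ 0.515 -0.643  0.054]
```

View pics/c1.png

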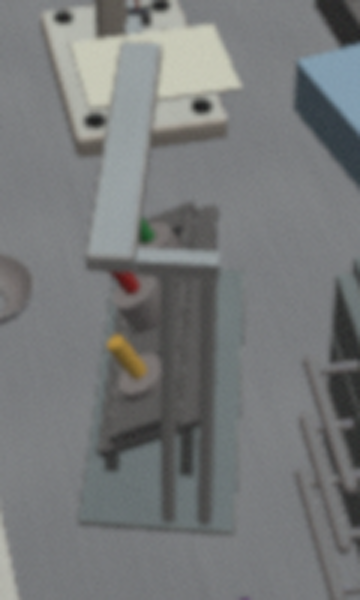

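View pics/c2.png

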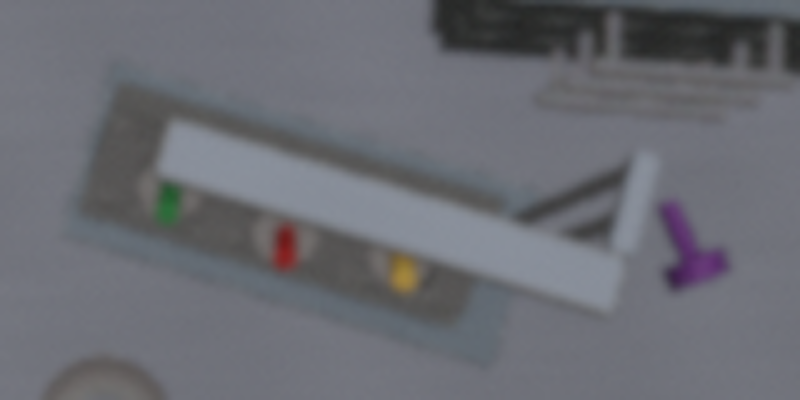

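View pics/c3.png

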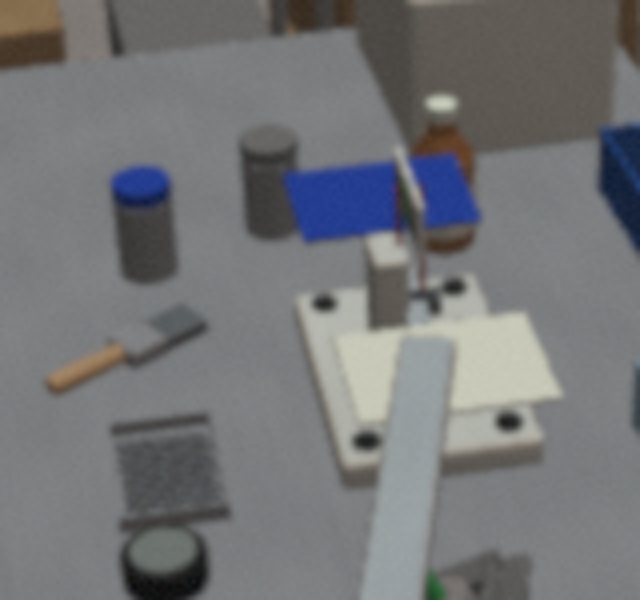

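View pics/c4.png

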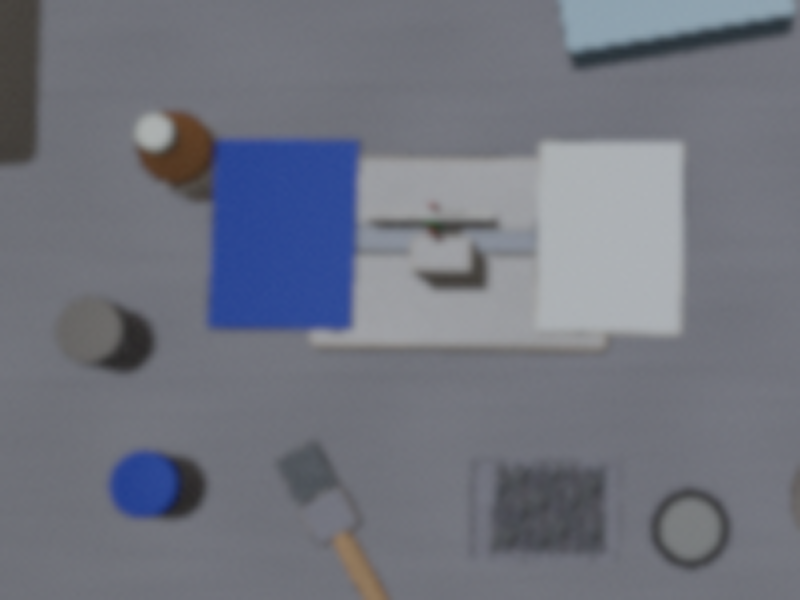

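Run:
```python
from h import *
from scipy.optimize import least_squares
D={}
for n in("side","top"):
    p=cv2.imread(f"pics/{n}0.png"); d=np.load(f"pics/{n}0.npy"); D[n]=(p,cv2.cvtColor(p,cv2.COLOR_BGR2HSV),cloud(n,d),d)
def hsv(n,lo,hi,s=110,v=40):
    h=D[n][1]; return (h[...,0]>=lo)&(h[...,0]<=hi)&(h[...,1]>s)&(h[...,2]>v)&(D[n][3]>0)
# lid & pans & from top rays
P=D["top"][2]
for nm,box in(("lid",(170,235,205,265)),("bpan",(195,160,245,218))):
    m=hsv("top",105,130); k=np.zeros_like(m); k[box[1]:box[3],box[0]:box[2]]=1; m&=k
    c=np.array(np.nonzero(m)).mean(1)[::-1]; z=.1 if nm=="lid" else .12
    rr=cv2.minAreaRect(np.argwhere(m)[:,::-1].astype(np.float32))
    print(nm,c,ray("top",*c,z).round(4),rr, np.median(P[m],0).round(4))
    if nm=="bpan": print([ray("top",*q,.12).round(3)[:2] for q in cv2.boxPoints(rr)])
# by height from top cloud
def reg(nm,xr,yr,zr):
    m=(P[...,0]>xr[0])&(P[...,0]<xr[1])&(P[...,1]>yr[0])&(P[...,1]<yr[1])&(P[...,2]>zr[0])&(P[...,2]<zr[1])
    q=P[m]; rr=cv2.minAreaRect(q[:,:2].astype(np.float32))
    print(nm,len(q),q.mean(0).round(4),"z",np.percentile(q[:,2],[5,50,95]).round(4),"rect",np.round(rr[0],4),np.round(rr[1],4),round(rr[2],1)); return q
reg("lid",(.35,.45),(.28,.38),(.085,.115))
reg("spare",(.44,.54),(.31,.41),(.085,.115))
reg("bottle",(.5,.75),(.28,.4),(.12,.2))
reg("bpan",(.5,.71),(.14,.285),(.105,.135))
reg("wpan",(.5,.71),(-.13,.02),(.105,.135))
reg("plate/post",(.5,.71),(0.02,.12),(.15,.24))
reg("lamp",(.4,.65),(-.7,-.1),(.275,.33))
reg("rackbase",(.3,.7),(-.7,-.1),(.003,.03))
reg("desklamp",(.0,.35),(-.75,-.1),(.15,.9))
reg("highstuff",(.0,.8),(-.75,.5),(.31,.9))
Q=P[(P[...,2]>.01)&(P[...,1]<-.15)&(P[...,1]>-.35)&(P[...,0]>.3)&(P[...,0]<.45)]
print("dish",Q.mean(0),Q.min(0),Q.max(0))
for nm,bands in(("red",[(0,8),(172,180)]),("yel",[(14,28)]),("green",[(45,85)])):
    for n in("side","top"):
        m=np.zeros((400,640),bool)
        for b in bands: m|=hsv(n,*b,100)
        X=D[n][2]; ok=m&(X[...,0]>.4)&(X[...,0]<.6)&(X[...,1]<-.25)&(X[...,1]>-.5)&(X[...,2]>.06)&(X[...,2]<.2)
        q=X[ok]; u,s,vt=np.linalg.svd(q-q.mean(0)); 
        print(nm,n,len(q),q.mean(0).round(4),vt[0].round(2),(s/np.sqrt(len(q))).round(4),q[:,2].min().round(3),q[:,2].max().round(3), np.argwhere(ok)[:,::-1].min(0),np.argwhere(ok)[:,::-1].max(0))
        np.save(f"pics/{nm}_{n}.npy",q)
```

```text
lid [186.04761905 250.68831169] [0.4012 0.3307 0.1   ] ((186.0, 250.5), (15.0, 16.0), 90.0) [0.4006 0.3309 0.1   ]
bpan [220.26714801 187.95126354] [0.6044 0.2148 0.12  ] ((220.43063354492188, 187.99807739257812), (35.958351135253906, 46.95410919189453), 1.5911403894424438) [0.6045 0.2151 0.1198]
[array([0.529, 0.275]), array([0.687, 0.273]), array([0.68 , 0.153]), array([0.523, 0.157])]
lid 244 [0.4002 0.3304 0.0996] z [0.0935 0.0998 0.106 ] rect [0.4003 0.3316] [0.053  0.0554] 0.2
spare 172 [0.5223 0.378  0.0988] z [0.0922 0.0991 0.1041] rect [0.5198 0.3789] [0.0382 0.0553] 2.2
bottle 85 [0.6829 0.3103 0.1444] z [0.1218 0.1475 0.1549] rect [0.6842 0.3117] [0.0285 0.0268] 0.0
bpan 1733 [0.6024 0.2127 0.1198] z [0.1141 0.1199 0.1255] rect [0.6038 0.2127] [0.121 0.16 ] 88.1
wpan 1733 [ 0.5925 -0.0566  0.1198] z [0.1144 0.1198 0.1253] rect [ 0.5939 -0.0515] [0.1269 0.1597] 88.7
plate/post 213 [0.5912 0.0753 0.1868] z [0.1506 0.1915 0.2175] rect [0.5861 0.0746] [0.0908 0.0442] 84.7
lamp 1350 [ 0.4861 -0.4105  0.2988] z [0.2927 0.2992 0.3039] rect [ 0.5141 -0.4083] [0.2773 0.0966] 71.5
r
[... 422 characters left out ...]
.15674909  0.04007457]
red side 34 [ 0.4927 -0.3697  0.1174] [ 0.52 -0.07 -0.85] [0.007  0.0036 0.0017] 0.105 0.127 [318 271] [325 277]
red top 30 [ 0.4857 -0.3605  0.1343] [-0.59  0.14  0.8 ] [0.0133 0.0037 0.0026] 0.114 0.149 [395 215] [398 223]
yel side 89 [ 0.4736 -0.4462  0.107 ] [ 0.49 -0.24 -0.84] [0.0126 0.0041 0.0034] 0.082 0.125 [316 292] [328 305]
yel top 31 [ 0.4698 -0.4404  0.1102] [-0.26  0.02  0.97] [0.0142 0.0056 0.0034] 0.074 0.124 [418 221] [422 227]
green side 14 [ 0.5271 -0.2962  0.1026] [-0.31 -0.09  0.95] [0.0044 0.0028 0.0018] 0.096 0.11 [327 255] [330 259]
green top 16 [ 0.5159 -0.2866  0.1262] [-0.65  0.15  0.74] [0.0086 0.0029 0.0024] 0.111 0.134 [372 208] [374 213]
```

```bash
cat > fit.py <<'E'
from h import *
from scipy.optimize import least_squares
Y={"green":.08,"red":0,"yel":-.08}
Q={(k,n):np.load(f"pics/{k}_{n}.npy") for k in Y for n in("side","top")}
def line(p,k):
    psi,tx,ty=p; ax=np.array([-.5*np.cos(psi),-.5*np.sin(psi),.866]); c=np.array([tx-Y[k]*np.sin(psi),ty+Y[k]*np.cos(psi),.1]); return c,ax
def dist(p,k,q): c,a=line(p,k); return np.linalg.norm(np.cross(q-c,a),axis=1)
f=lambda p:np.concatenate([dist(p,k,q)-.008 for (k,n),q in Q.items()])
s=least_squares(f,[-.29,.5,-.36],loss="soft_l1",f_scale=.003)
p=s.x; print("psi",np.degrees(p[0]),p[1:])
for (k,n),q in Q.items():
    c,a=line(p,k); t=(q-c)@a; off=(q-c)-np.outer(t,a)
    print(k,n,"resid",(dist(p,k,q)-.008).mean().round(4),"t range",np.percentile(t,[5,50,95]).round(4),"off",off.mean(0).round(4),"axis pt z=.1",c.round(4))
E
python3 fit.py
python3 - <<'E'
from h import *
d=np.load("pics/top0.npy");P=cloud("top",d)
m=(P[...,2]>.285)&(P[...,2]<.31)&(P[...,0]>.4)&(P[...,0]<.6)&(P[...,1]>-.5)&(P[...,1]<-.2)
q=P[m];print(cv2.fitLine(q[:,:2].astype(np.float32),2,0,.01,.01).ravel(),cv2.minAreaRect(q[:,:2].astype(np.float32)))
q=P[(P[...,2]>.285)&(P[...,2]<.31)&(P[...,0]>.4)&(P[...,0]<.7)&(P[...,1]>-.7)&(P[...,1]<-.2)]
print(q[q[:,1].argmax()],q[q[:,1].argmin()],q[q[:,0].argmin()],q[q[:,0].argmax()])
E
```

```text
psi -17.72324983986318 [ 0.49915658 -0.36599177]
green side resid 0.0003 t range [-0.0063 -0.0016  0.0057] off [ 0.0034 -0.0063  0.003 ] axis pt z=.1 [ 0.5235 -0.2898  0.1   ]
green top resid -0.0012 t range [0.0103 0.0288 0.0351] off [ 0.0052 -0.0009  0.003 ] axis pt z=.1 [ 0.5235 -0.2898  0.1   ]
red side resid -0.0002 t range [0.0069 0.0177 0.0289] off [ 0.0019 -0.0064  0.0022] axis pt z=.1 [ 0.4992 -0.366   0.1   ]
red top resid -0.0017 t range [0.0146 0.0419 0.0515] off [ 0.0041 -0.0002  0.0023] axis pt z=.1 [ 0.4992 -0.366   0.1   ]
yel side resid -0.0005 t range [-0.0139  0.0079  0.0231] off [ 0.0016 -0.0049  0.0018] axis pt z=.1 [ 0.4748 -0.4422  0.1   ]
yel top resid -0.0015 t range [-0.0146  0.0166  0.0264] off [0.0005 0.0001 0.0002] axis pt z=.1 [ 0.4748 -0.4422  0.1   ]
[ 0.3231489   0.94634813  0.48995    -0.3838186 ] ((0.4909152090549469, -0.3860287666320801), (0.2497914582490921, 0.038244493305683136), 71.57814025878906)
[ 0.51650074 -0.26350545  0.29597922] [ 0.51261205 -0.55325282  0.29548875] [ 0.42693233 -0.51812922  0.28810055] [ 0.54589685 -0.27942557  0.29328708]
```

```bash
cat >> h.py <<'E'
def rel(pos,rpy,base=None):
    s=status.get_state() if base is None else base
    R0=Ro.from_euler("xyz",s["eef_rot"],degrees=True); R1=Ro.from_euler("xyz",rpy,degrees=True)
    d=R0.inv().apply(np.array(pos)-s["tcp_pos"])/.2; w=(R0.inv()*R1).as_rotvec()/(np.pi/2)
    print("row",np.concatenate([d,w]).round(3).tolist(),"dist",np.linalg.norm(d*.2).round(3),"steps",max(np.linalg.norm(d*.2)/.0625,np.linalg.norm(w)*90/10.7).round(1))
def st():
    s=status.get_state()
    print("t",round(s["time_s"],2),"J",s["joints"].round(1),"tcp",s["tcp_pos"].round(4),"rpy",s["eef_rot"].round(2),"F",s["contact_force"].round(2),"w",round(s["gripper_width"],4)); return s
E
python3 - <<'E'
from h import *
rel([.301,.487,.22],[180,0,-55])
rel([.401,.3305,.20],[180,0,-90])
E
```

```text
row [0.71, 0.6, 0.03, 0.001, -0.0, 0.418] dist 0.186 steps 3.5
row [1.421, 1.197, 0.131, 0.001, -0.001, 0.807] dist 0.373 steps 6.8
```

Call:
apply_moves([
  [0.71, 0.6, 0.03, 0, 0, 0.418],
  [0.71, 0.6, 0.03, 0, 0, 0.418],
  [0.71, 0.6, 0.03, 0, 0, 0.418],
  [0.71, 0.6, 0.03, 0, 0, 0.418],
  [0.71, 0.6, 0.03, 0, 0, 0.418],
], hand=-1)

```text
time_s: 0.72
tcp_pos: [0.3013, 0.4864, 0.22]
eef_rot: [179.9, -0.1, -55.0]
contact_force: [0.4, 0.8, -0.1]
gripper_width: 0.0879
```

Run:
```python
from h import *
st(); rel([.401,.3305,.15],[180,0,-90])
```

```text
t 0.72 J [ 77.8  11.2 -13.1  -0.  -65.8 -42.8] tcp [0.3013 0.4864 0.22  ] rpy [ 1.7994e+02 -5.0000e-02 -5.4990e+01] F [ 0.37  0.77 -0.05] w 0.0879
row [0.924, 0.039, 0.351, 0.0, -0.001, 0.389] dist 0.198 steps 3.3
```

Call:
apply_moves([
  [0.924, 0.039, 0.351, 0, 0, 0.389],
  [0.924, 0.039, 0.351, 0, 0, 0.389],
  [0.924, 0.039, 0.351, 0, 0, 0.389],
  [0.924, 0.039, 0.351, 0, 0, 0.389],
  [0.924, 0.039, 0.351, 0, 0, 0.389],
  [0.924, 0.039, 0.351, 0, 0, 0.389],
])

```text
time_s: 1.48
tcp_pos: [0.4008, 0.3321, 0.1505]
eef_rot: [-180.0, -0.0, -89.8]
contact_force: [-0.8, 0.0, 0.4]
gripper_width: 0.0879
```

Run:
```python
from h import *
st(); rel([.401,.3305,.046],[180,0,-90])
for n in("side","top"):
    p,d=imaging.capture(n); 
    c=p[90:220,180:340] if n=="side" else p[190:300,130:270]
    cv2.imwrite(f"pics/g1{n}.png",cv2.resize(c,None,fx=4,fy=4,interpolation=2))
```

```text
t 1.48 J [ 61.3   9.8 -24.8   0.  -55.4 -61.1] tcp [0.4008 0.3321 0.1505] rpy [-1.7998e+02 -2.0000e-02 -8.9800e+01] F [-0.84  0.02  0.41] w 0.0879
row [0.008, -0.001, 0.522, -0.0, -0.0, 0.002] dist 0.104 steps 1.7
```

View pics/g1side.png

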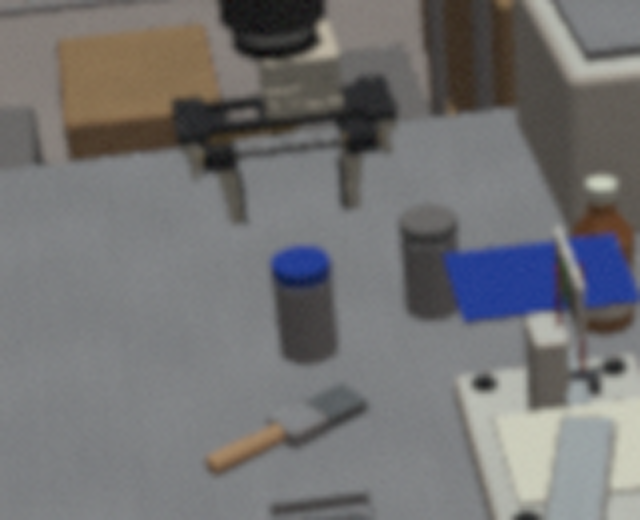

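Call:
apply_moves([
  [0.008, 0, 0.3, 0, 0, 0.002],
  [0.008, 0, 0.522, 0, 0, 0.002],
  [0.008, 0, 0.522, 0, 0, 0.002],
  [0.008, 0, 0.522, 0, 0, 0.002],
])

```text
time_s: 2.08
tcp_pos: [0.4011, 0.3318, 0.0475]
eef_rot: [-179.9, 0.0, -89.9]
contact_force: [-0.1, 0.8, 1.1]
gripper_width: 0.0872
```

Call:
apply_moves([
  [0, 0, 0, 0, 0, 0],
  [0, 0, 0, 0, 0, 0],
  [0, 0, 0, 0, 0, 0],
  [0, 0, 0, 0, 0, 0],
  [0, 0, 0, 0, 0, 0],
], hand=1, grip_force=25)

```text
time_s: 2.7
tcp_pos: [0.4012, 0.332, 0.048]
eef_rot: [-179.9, 0.1, -89.9]
contact_force: [-3.0, 0.0, 6.0]
gripper_width: 0.0562
```

Run:
```python
from h import *
st()
```

```text
t 2.7 J [ 61.3  17.1 -31.6   0.1 -41.3 -61.2] tcp [0.4012 0.332  0.048 ] rpy [-1.799e+02  6.000e-02 -8.990e+01] F [-2.95  0.05  5.97] w 0.0562
```

Call:
apply_moves([
  [0, 0, -0.1, 0, 0, 0],
  [0, 0, -0.4, 0, 0, 0],
  [0, 0, -0.7, 0, 0, 0],
  [0, 0, -0.9, 0, 0, 0],
  [0, 0, -0.9, 0, 0, 0],
  [0, 0, -0.9, 0, 0, 0],
  [0, 0, -0.9, 0, 0, 0],
  [0, 0, -0.9, 0, 0, 0],
  [0, 0, -0.9, 0, 0, 0],
])

```text
time_s: 3.82
tcp_pos: [0.4008, 0.3316, 0.2273]
eef_rot: [-179.9, -0.0, -89.9]
contact_force: [0.6, -0.7, -3.9]
gripper_width: 0.0563
```

Run:
```python
from h import *
f=[]
for i in range(4):
    p,d=imaging.capture("side"); f.append(status.get_state()["contact_force"])
print(np.array(f).round(2))
cv2.imwrite(f"pics/g2.png",cv2.resize(p[90:260,180:380],None,fx=4,fy=3.5,interpolation=2))
s=st(); rel([.6025,.2145,.228],[180,0,-92]);
```

```text
[[ 0.45 -0.2  -2.9 ]
 [-0.82  0.3  -2.8 ]
 [ 0.64  0.74 -3.35]
 [-0.5  -0.26 -4.28]]
t 4.03 J [ 61.3   5.8 -18.6   0.1 -65.5 -61.2] tcp [0.4009 0.3318 0.2279] rpy [-1.7991e+02  5.0000e-02 -8.9900e+01] F [-0.5  -0.26 -4.28] w 0.0563
row [0.588, -1.007, 0.001, -0.001, 0.001, 0.023] dist 0.233 steps 3.7
```

View pics/g2.png

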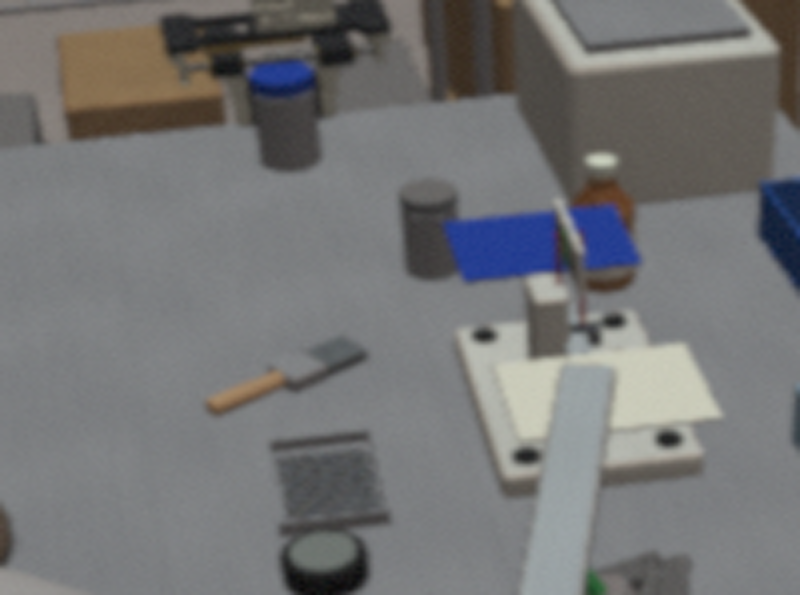

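Call:
apply_moves([
  [0.15, -0.26, 0, 0, 0, 0.01],
  [0.3, -0.52, 0, 0, 0, 0.02],
  [0.45, -0.77, 0, 0, 0, 0.023],
  [0.56, -0.96, 0, 0, 0, 0.023],
  [0.588, -1.0, 0, 0, 0, 0.023],
  [0.588, -1.0, 0, 0, 0, 0.023],
  [0.588, -1.0, 0, 0, 0, 0.023],
  [0.588, -1.0, 0, 0, 0, 0.023],
])

```text
time_s: 5.03
tcp_pos: [0.6003, 0.2154, 0.2285]
eef_rot: [-179.9, 0.1, -91.9]
contact_force: [0.3, 0.4, -2.6]
gripper_width: 0.0562
```

Run:
```python
from h import *
f=[]
for i in range(5):
    p,d=imaging.capture("side"); f.append(status.get_state()["contact_force"])
print(np.array(f).mean(0).round(2))
cv2.imwrite(f"pics/g3.png",cv2.resize(p[90:260,220:420],None,fx=4,fy=3.5,interpolation=2))
s=st(); rel([.6025,.2145,.172],[180,0,-92]); rel([.6025,.2145,.122],[180,0,-92])
```

```text
[-0.41 -0.12 -3.32]
t 5.28 J [ 37.2  17.   -4.3   0.  -68.6 -39.1] tcp [0.6008 0.2149 0.2283] rpy [-1.799e+02  7.000e-02 -9.193e+01] F [-0.55  0.32 -2.75] w 0.0563
row [0.002, -0.008, 0.282, -0.001, 0.001, 0.001] dist 0.056 steps 0.9
row [0.002, -0.008, 0.532, -0.001, 0.001, 0.001] dist 0.106 steps 1.7
```

View pics/g3.png

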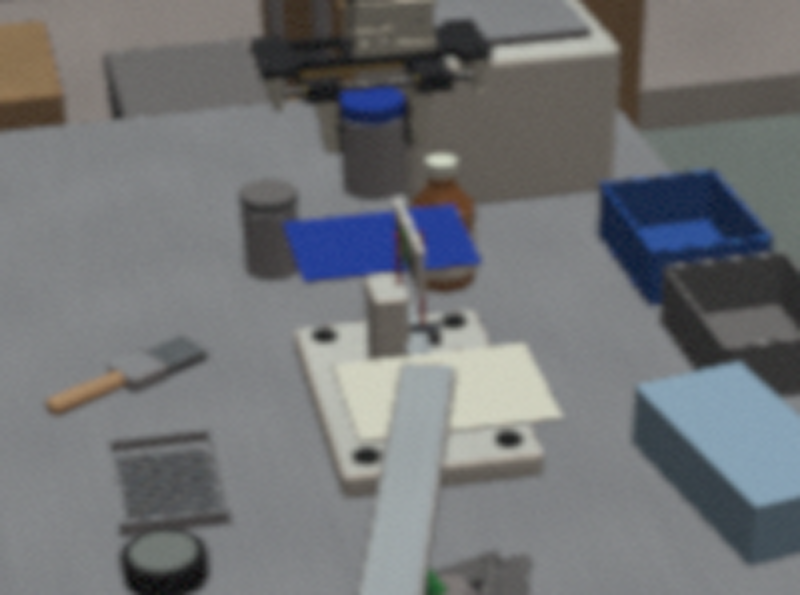

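Call:
apply_moves([
  [0, -0.008, 0.15, 0, 0, 0],
  [0, -0.008, 0.26, 0, 0, 0],
  [0, -0.008, 0.285, 0, 0, 0],
  [0, -0.008, 0.31, 0, 0, 0],
  [0, -0.008, 0.335, 0, 0, 0],
  [0, -0.008, 0.36, 0, 0, 0],
  [0, -0.008, 0.385, 0, 0, 0],
  [0, -0.008, 0.41, 0, 0, 0],
  [0, -0.008, 0.435, 0, 0, 0],
  [0, -0.008, 0.46, 0, 0, 0],
  [0, -0.008, 0.485, 0, 0, 0],
  [0, -0.008, 0.5, 0, 0, 0],
])

```text
time_s: 6.78
tcp_pos: [0.6025, 0.2147, 0.1281]
eef_rot: [-179.9, 0.0, -91.9]
contact_force: [-0.5, -2.6, 1.2]
gripper_width: 0.0562
```

Run:
```python
from h import *
f=[]
for i in range(4):
    p,d=imaging.capture("side"); f.append(status.get_state()["contact_force"])
print(np.array(f).mean(0).round(2))
cv2.imwrite(f"pics/g4.png",cv2.resize(p[90:260,220:420],None,fx=4,fy=3.5,interpolation=2))
st()
```

```text
[ 0.06 -2.58  0.49]
t 6.97 J [ 37.1  21.5 -11.5   0.  -56.9 -39. ] tcp [0.6024 0.2149 0.1283] rpy [-1.7992e+02  6.0000e-02 -9.1930e+01] F [ 0.25 -2.9   1.08] w 0.0562
```

View pics/g4.png

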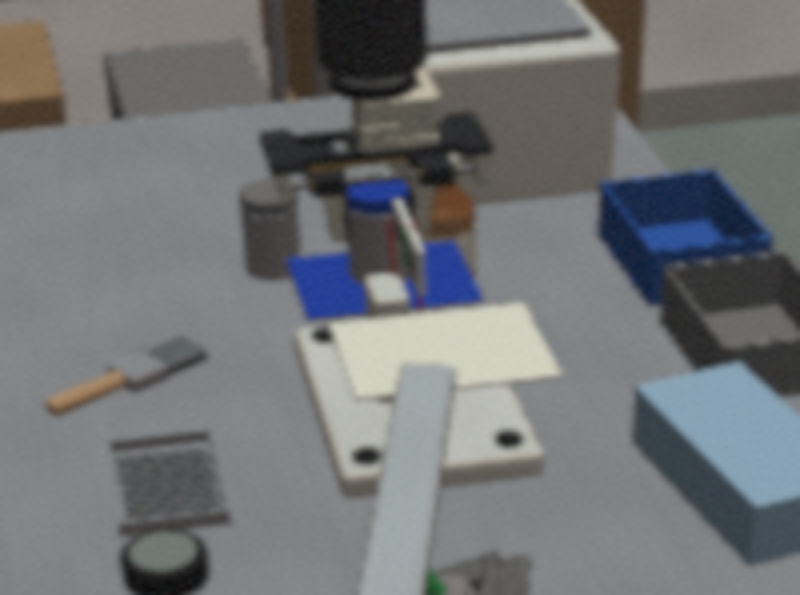

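Call:
apply_moves([
  [0, 0, 0, 0, 0, 0],
  [0, 0, 0, 0, 0, 0],
  [0, 0, 0, 0, 0, 0],
  [0, 0, 0, 0, 0, 0],
], hand=-1)

```text
time_s: 7.48
tcp_pos: [0.6024, 0.215, 0.1283]
eef_rot: [-179.9, 0.1, -91.9]
contact_force: [-0.2, 0.1, -0.1]
gripper_width: 0.0859
```

Call:
apply_moves([
  [0, 0, -0.25, 0, 0, 0],
  [0, 0, -0.5, 0, 0, 0],
  [0, 0, -0.8, 0, 0, 0],
  [0, 0, -0.9, 0, 0, 0],
  [0, 0, -0.9, 0, 0, 0],
  [0, 0, -0.9, 0, 0, 0],
  [0, 0, -0.9, 0, 0, 0],
])

```text
time_s: 8.35
tcp_pos: [0.6017, 0.2147, 0.3069]
eef_rot: [180.0, -0.0, -91.9]
contact_force: [-0.2, -0.5, -0.3]
gripper_width: 0.0877
```

```bash
cat > beam.py <<'E'
from h import *
import sys
tag=sys.argv[1]
for n in("side","top"):
    p,d=imaging.capture(n); P=cloud(n,d); h=cv2.cvtColor(p,cv2.COLOR_BGR2HSV)
    cv2.imwrite(f"pics/{tag}{n}.png",p)
    def pz(x0,x1,y0,y1,m):
        k=m&(P[...,0]>x0)&(P[...,0]<x1)&(P[...,1]>y0)&(P[...,1]<y1)&(P[...,2]>.05)&(P[...,2]<.18)
        q=P[k]; return len(q),(np.median(q,0).round(4) if len(q) else None)
    print(n,"blue strip",pz(.53,.56,.165,.265,(h[...,0]>105)&(h[...,0]<130)&(h[...,1]>110)),"blue far",pz(.65,.68,.165,.265,(h[...,0]>105)&(h[...,0]<130)&(h[...,1]>110)),
      "white",pz(.53,.66,-.1,-.01,(h[...,2]>115)&(h[...,1]<60)))
c=cv2.imread(f"pics/{tag}side.png")[90:260,220:420]; cv2.imwrite(f"pics/{tag}c.png",cv2.resize(c,None,fx=4,fy=3.5,interpolation=2))
st()
E
python3 beam.py b1
```

```text
side blue strip (123, array([0.5445, 0.212 , 0.077 ])) blue far (106, array([0.6657, 0.2075, 0.0769])) white (609, array([ 0.6019, -0.052 ,  0.1603]))
top blue strip (239, array([0.5446, 0.211 , 0.0783])) blue far (226, array([0.6651, 0.2102, 0.0789])) white (1107, array([ 0.5943, -0.055 ,  0.1613]))
t 8.45 J [ 37.1  15.    3.2  -0.  -78.2 -39. ] tcp [0.6019 0.2147 0.3072] rpy [-1.800e+02  1.000e-02 -9.192e+01] F [ 0.06 -0.19 -0.02] w 0.0878
```

View pics/b1c.png

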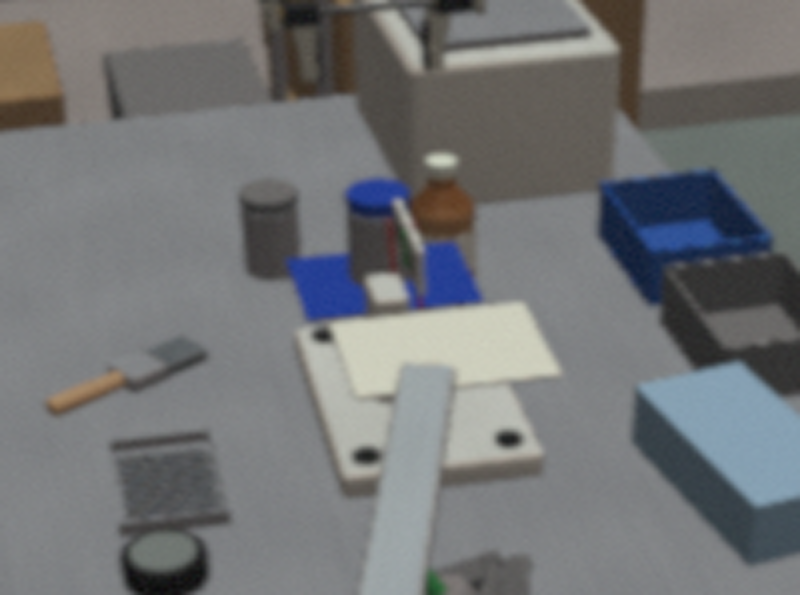

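Run:
```python
from h import *
rel([.50,.06,.30],[180,-8,-62])
```

```text
row [0.79, 0.483, 0.036, 0.023, 0.087, -0.332] dist 0.185 steps 3.0
```

Call:
apply_moves([
  [0.79, 0.483, 0.036, 0.023, 0.087, -0.332],
  [0.79, 0.483, 0.036, 0.023, 0.087, -0.332],
  [0.79, 0.483, 0.036, 0.023, 0.087, -0.332],
  [0.79, 0.483, 0.036, 0.023, 0.087, -0.332],
], hand=0.1)

```text
time_s: 8.95
tcp_pos: [0.497, 0.0572, 0.2997]
eef_rot: [179.9, -8.0, -61.9]
contact_force: [0.4, -0.1, 0.3]
gripper_width: 0.0534
```

Run:
```python
from h import *
st();rel([.43,-.10,.30],[180,-20,-35])
```

```text
t 8.95 J [ 35.5  -0.2 -19.4   8.4 -72.1 -10.1] tcp [0.497  0.0572 0.2997] rpy [179.93  -8.02 -61.93] F [ 0.37 -0.06  0.28] w 0.0534
row [0.531, 0.665, 0.074, 0.073, 0.131, -0.291] dist 0.171 steps 2.8
```

Call:
apply_moves([
  [0.531, 0.665, 0.074, 0.073, 0.131, -0.291],
  [0.531, 0.665, 0.074, 0.073, 0.131, -0.291],
  [0.531, 0.665, 0.074, 0.073, 0.131, -0.291],
  [0.531, 0.665, 0.074, 0.073, 0.131, -0.291],
])

```text
time_s: 9.45
tcp_pos: [0.4278, -0.1021, 0.2999]
eef_rot: [-179.9, -20.1, -35.1]
contact_force: [0.4, 0.8, -0.4]
gripper_width: 0.0397
```

Run:
```python
from h import *
st();rel([.4286,-.258,.273],[180,-30,-18.3])
```

```text
t 9.45 J [ 28.8 -18.  -40.7  20.8 -59.8  16.8] tcp [ 0.4278 -0.1021  0.2999] rpy [-179.95  -20.07  -35.06] F [ 0.37  0.75 -0.41] w 0.0397
row [0.377, 0.636, 0.281, 0.078, 0.11, -0.169] dist 0.158 steps 2.5
```

Call:
apply_moves([
  [0.377, 0.636, 0.281, 0.078, 0.11, -0.169],
  [0.377, 0.636, 0.281, 0.078, 0.11, -0.169],
  [0.377, 0.636, 0.281, 0.078, 0.11, -0.169],
  [0.377, 0.636, 0.281, 0.078, 0.11, -0.169],
])

```text
time_s: 9.95
tcp_pos: [0.4278, -0.2616, 0.2723]
eef_rot: [180.0, -30.0, -18.7]
contact_force: [0.9, -0.3, 1.2]
gripper_width: 0.0394
```

Run:
```python
from h import *
st();rel([.5045,-.2836,.135],[180,-30,-18.3]);rel([.5235,-.2898,.1],[180,-30,-18.3])
for n in("side","top"):
    p,d=imaging.capture(n); 
    c=p[130:380,220:420] if n=="side" else p[130:300,300:500]
    cv2.imwrite(f"pics/g5{n}.png",cv2.resize(c,None,fx=3,fy=2.4 if n=="side" else 3,interpolation=2))
```

```text
t 9.95 J [ -3.3 -16.5 -44.4  13.8 -33.9  65. ] tcp [ 0.4278 -0.2616  0.2723] rpy [179.98 -29.96 -18.74] F [ 0.94 -0.26  1.19] w 0.0394
row [0.003, -0.019, 0.794, 0.003, 0.0, -0.004] dist 0.159 steps 2.5
row [0.002, -0.02, 0.995, 0.003, 0.0, -0.004] dist 0.199 steps 3.2
```

View pics/g5side.png

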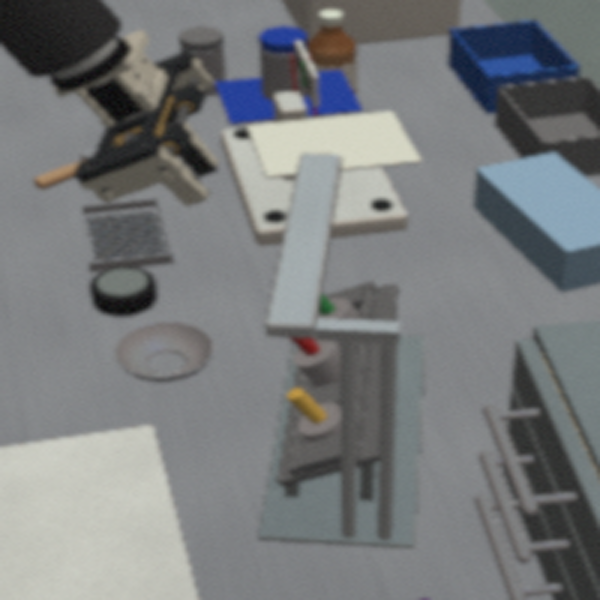

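View pics/g5top.png

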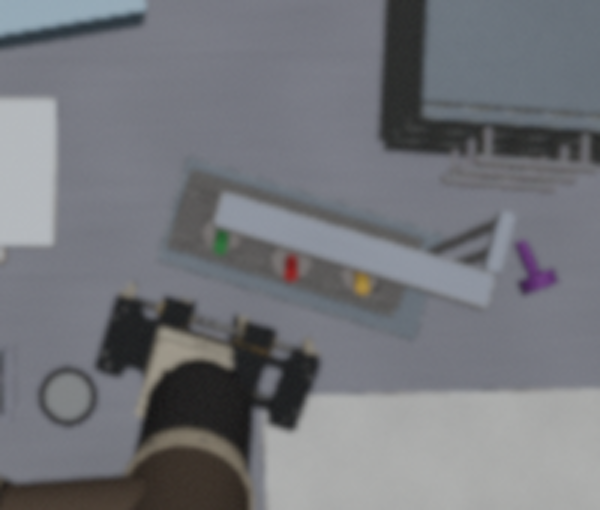

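Call:
apply_moves([
  [0, -0.02, 0.25, 0.003, 0, -0.004],
  [0, -0.02, 0.45, 0.003, 0, -0.004],
  [0, -0.02, 0.6, 0.003, 0, -0.004],
  [0.002, -0.02, 0.7, 0.003, 0, -0.004],
  [0.002, -0.02, 0.794, 0.003, 0, -0.004],
  [0.002, -0.02, 0.794, 0.003, 0, -0.004],
  [0.002, -0.02, 0.794, 0.003, 0, -0.004],
])

```text
time_s: 10.92
tcp_pos: [0.506, -0.2815, 0.1412]
eef_rot: [-179.5, -29.5, -18.1]
contact_force: [-0.2, 0.3, 0.9]
gripper_width: 0.0393
```

Run:
```python
from h import *
st();rel([.5235,-.2898,.1],[180,-30,-18.3])
for n in("side","top"):
    p,d=imaging.capture(n); 
    c=p[180:330,250:400] if n=="side" else p[160:260,330:460]
    cv2.imwrite(f"pics/g6{n}.png",cv2.resize(c,None,fx=4,fy=4,interpolation=2))
```

```text
t 10.93 J [-16.    2.1 -57.9  48.2  -0.8  39.9] tcp [ 0.506  -0.2815  0.1412] rpy [-179.54  -29.51  -18.07] F [-0.2   0.28  0.86] w 0.0393
row [-0.018, 0.014, 0.227, -0.006, 0.005, 0.002] dist 0.046 steps 0.7
```

View pics/g6side.png

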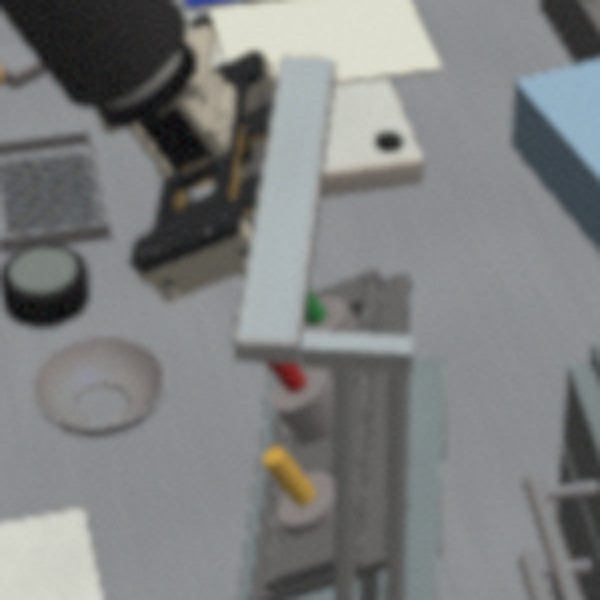

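View pics/g6top.png

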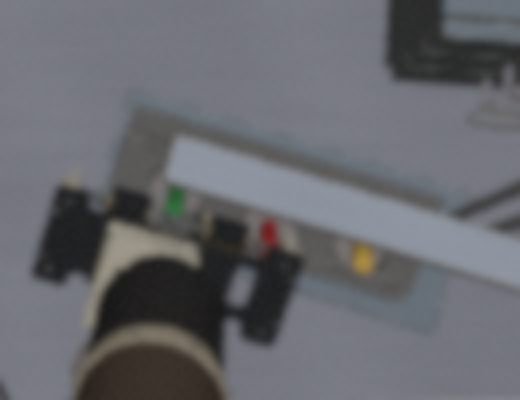

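```bash
cat > kin.py <<'E'
import numpy as np, itertools
from scipy.optimize import least_squares
from scipy.spatial.transform import Rotation as Ro
S=[([89.158,20.593,.634,-.02,-70.136,-16.505],[.20115,.64382,.2256],[179.9,-.007,-17.355]),
([77.8,11.2,-13.1,0,-65.8,-42.8],[.3013,.4864,.22],[179.94,-.05,-54.99]),
([61.3,9.8,-24.8,0,-55.4,-61.1],[.4008,.3321,.1505],[-179.98,-.02,-89.8]),
([61.3,17.1,-31.6,.1,-41.3,-61.2],[.4012,.332,.048],[-179.9,.06,-89.9]),
([37.2,17.,-4.3,0,-68.6,-39.1],[.6008,.2149,.2283],[-179.9,.07,-91.93]),
([37.1,15,3.2,0,-78.2,-39],[.6019,.2147,.3072],[-180,.01,-91.92]),
([35.5,-.2,-19.4,8.4,-72.1,-10.1],[.497,.0572,.2997],[179.93,-8.02,-61.93]),
([28.8,-18,-40.7,20.8,-59.8,16.8],[.4278,-.1021,.2999],[-179.95,-20.07,-35.06]),
([-3.3,-16.5,-44.4,13.8,-33.9,65.],[.4278,-.2616,.2723],[179.98,-29.96,-18.74]),
([-16.,2.1,-57.9,48.2,-.8,39.9],[.506,-.2815,.1412],[-179.54,-29.51,-18.07])]
E_=lambda a,d:Ro.from_euler(a,d,degrees=True)
Z2=Ro.from_matrix(np.array([[0,0,1],[0,-1,0],[1,0,0]]))
def fk(q,p,sg):
    a1,d1,h1,L1,L2,e,d2,L3=p[:8]; s4,s6,c6=sg
    R1=E_("z",q[0]);R2=R1*E_("y",q[1]);R3=R2*E_("y",-q[2]);R5=R3*E_("x",s4*q[3])*E_("y",-q[4])
    P=R1.apply([a1,d1,h1])+R2.apply([0,0,L1])+R3.apply([L2,d2,e])+R5.apply([L3,0,0])
    return P,R5*Z2*E_("z",s6*q[5]+c6)
def res(p,sg):
    o=[]
    for q,t,rp in S:
        P,R=fk(q,p,sg); o+=list(P-t)+list((R.inv()*E_("xyz",rp)).as_rotvec()*.1)
    return np.array(o)
p0=[.0,-.19,.3,.4,.4,0,0,.25]
def best():
    b=None
    for sg in itertools.product((1,-1),(1,-1),(0,90,180,270)):
        s=least_squares(res,p0,args=(sg,),max_nfev=60)
        if b is None or s.cost<b[0]: b=(s.cost,s.x,sg)
    return b
LO=np.array([-176.03,-82.01,-58.28,-173.87,-174.79,-173.66]);HI=np.array([176.03,121.73,71.71,95.51,-.11,173.66])
def ik(pos,rpy,p,sg,q0):
    R=E_("xyz",rpy)
    def f(q):
        P,Rq=fk(q,p,sg); return np.concatenate([(P-pos)*10,(Rq.inv()*R).as_rotvec()])
    s=least_squares(f,np.clip(q0,LO+.5,HI-.5),bounds=(LO,HI),x_scale=50.); return s.x,np.linalg.norm(s.fun)
E
python3 - <<'E'
from kin import *
b=best(); print(b[0],b[1].round(4),b[2]); r_=res(b[1],b[2]).reshape(-1,6); print((r_*1000).round(1))
import pickle; pickle.dump(b,open("kin.pkl","wb"))
E
```

```text
0.006411882582729208 [ 0.0542  1.2775  0.2622  0.6032  0.3945  0.0244 -1.4549  0.4791] (-1, -1, 90)
[[-14.4  -1.7  10.4  -0.   -0.    0. ]
 [-13.7   4.1  14.7   0.   -0.   -0. ]
 [ -7.2  17.3  23.    0.    0.   -0. ]
 [ -0.   30.1  31.3   0.1  -0.2   0.1]
 [ -9.3  11.3  11.1   0.   -0.    0.1]
 [-15.1   6.6   1.7   0.   -0.    0. ]
 [-10.5 -10.  -15.4  -0.   -0.1   0. ]
 [  3.8 -30.9 -43.9  -0.1   0.1   0. ]
 [ 30.6  -6.4 -10.2   0.    0.1  -0. ]
 [-46.4 -40.1 -22.8   0.1   0.1  -0.2]]
```

```bash
python3 - <<'E'
s=open("kin.py").read()
s=s.replace("a1,d1,h1,L1,L2,e,d2,L3=p[:8]","a1,d1,h1,L1,L2,e,L3,w2,w3,t1,t2=p")
s=s.replace("R3.apply([L2,d2,e])+R5.apply([L3,0,0])\n    return P,R5*Z2*E_(\"z\",s6*q[5]+c6)","R3.apply([L2,0,e])+R5.apply([L3,w2,w3])\n    R6=R5*Z2*E_(\"z\",s6*q[5]+c6)\n    return P+R6.apply([t1,t2,0]),R6")
s=s.replace("p0=[.0,-.19,.3,.4,.4,0,0,.25]","p0=[.0,-.1,.3,.4,.4,0,.25,0,0,0,0]")
open("kin.py","w").write(s)
E
python3 - <<'E'
from kin import *
b=best(); print(b[0],b[1].round(4),b[2]); r_=res(b[1],b[2]).reshape(-1,6); print((r_*1000).round(1))
import pickle; pickle.dump(b,open("kin.pkl","wb"))
E
```

```text
7.307138683002198e-07 [-9.000e-04 -7.000e-04  1.997e-01  6.015e-01  4.629e-01  7.000e-04
  3.796e-01 -1.912e-01  1.200e-03 -2.000e-04 -2.000e-04] (-1, -1, 90)
[[-0.   0.   0.1 -0.  -0.   0. ]
 [ 0.1 -0.2  0.3  0.  -0.  -0. ]
 [ 0.2  0.6  0.   0.   0.  -0. ]
 [-0.1 -0.1 -0.1  0.1 -0.2  0.1]
 [-0.   0.2 -0.5  0.  -0.   0.1]
 [-0.1 -0.1 -0.1  0.  -0.   0. ]
 [ 0.  -0.4  0.4 -0.  -0.1  0. ]
 [ 0.   0.1 -0.1 -0.1  0.1  0. ]
 [ 0.   0.1 -0.3  0.   0.1 -0. ]
 [-0.1  0.1  0.1  0.1  0.1 -0.2]]
```

```bash
cat > ex.py <<'E'
from kin import *
import pickle
_,p,sg=pickle.load(open("kin.pkl","rb"))
rng=np.random.default_rng(0)
def tgt(c,t,th,yaw,jawroll=0):
    # grasp at axis param t
    psi=np.radians(-18.3); a=np.array([-.5*np.cos(psi),-.5*np.sin(psi),.866]); g=np.array(c)+t*a
    R=E_("xyz",[180,-th,yaw]); return g+R.apply([0,0,.0188]),R
C={"green":([.5235,-.2898,.1],.019),"yel":([.4748,-.4422,.1],.009)}
if __name__=="__main__":
  for k,(c,t) in C.items():
    for th in(30,27,25,22):
      for yaw in(-18.3,-5,-32):
        g,R=tgt(c,t,th,yaw); sols=[]
        for i in range(25):
            q,e=ik(g,R.as_euler("xyz",degrees=True),p,sg,rng.uniform(LO,HI)*.8 if i else np.array([-10,2,-50,20,-10,60]))
            if e<1e-3 and not any(np.abs(q-x).max()<3 for x in sols): sols.append(q)
        print(k,th,yaw,g.round(3),[x.round(0).astype(int).tolist() for x in sols])
E
python3 ex.py
```

```text
green 30 -18.3 [ 0.523 -0.29   0.1  ] []
green 30 -5 [ 0.524 -0.288  0.1  ] [[-14, 9, -36, -16, -16, 113]]
green 30 -32 [ 0.522 -0.292  0.1  ] []
green 27 -18.3 [ 0.523 -0.289  0.1  ] []
green 27 -5 [ 0.523 -0.288  0.1  ] [[-13, 10, -35, -11, -18, 108]]
green 27 -32 [ 0.522 -0.291  0.1  ] []
green 25 -18.3 [ 0.522 -0.289  0.099] [[-11, 9, -51, 30, -6, 53]]
green 25 -5 [ 0.522 -0.288  0.099] [[-12, 10, -35, -9, -20, 105]]
green 25 -32 [ 0.521 -0.291  0.099] []
green 22 -18.3 [ 0.521 -0.289  0.099] [[-8, 10, -43, 14, -16, 67]]
green 22 -5 [ 0.521 -0.287  0.099] [[-12, 11, -34, -6, -24, 102]]
green 22 -32 [ 0.52  -0.291  0.099] [[-11, 9, -53, 46, -11, 25]]
yel 30 -18.3 [ 0.479 -0.444  0.092] [[-30, 15, -28, -19, -18, 118]]
yel 30 -5 [ 0.48  -0.442  0.092] [[-37, 17, -20, -31, -31, 146]]
yel 30 -32 [ 0.478 -0.446  0.092] []
yel 27 -18.3 [ 0.479 -0.443  0.091] [[-29, 15, -28, -14, -21, 113]]
yel 27 -5 [ 0.479 -0.442  0.091] [[-35, 17, -20, -26, -32, 139]]
yel 27 -32 [ 0.478 -0.445  0.091] []
yel 25 -18.3 [ 0.478 -0.443  0.091] [[-29, 16, -28, -11, -23, 110]]
yel 25 -5 [ 0.478 -0.441  0.091] [[-34, 17, -20, -22, -32, 136]]
yel 25 -32 [ 0.477 -0.445  0.091] [[-25, 14, -41, 17, -11, 67]]
yel 22 -18.3 [ 0.477 -0.443  0.09 ] [[-28, 16, -27, -8, -26, 107]]
yel 22 -5 [ 0.478 -0.441  0.09 ] [[-32, 18, -20, -18, -34, 131]]
yel 22 -32 [ 0.477 -0.445  0.09 ] [[-24, 15, -35, 9, -18, 74]]
```

Run:
```python
from ex import *
a=np.array([-.4747,.157,.866])
for k in C:
  for th,yaw in((25,-16),(24,-18.3),(23,-18.3),(24,-15),(22,-16),(30,-18.3),(27,-18.3)):
    c,t=C[k]; q=np.array([-10,9,-45,15,-15,67.]); 
    for back in(0,.03,.06,.1,.15,.2):
        g,R=tgt(c,t,th,yaw); q,e=ik(g+back*a,R.as_euler("xyz",degrees=True),p,sg,q)
        print(k,th,yaw,back,q.round(0).astype(int).tolist(),"%.0e"%e)
```

```text
green 25 -16 0 [-9, 9, -47, 17, -10, 67] 3e-14
green 25 -16 0.03 [-8, 5, -45, 13, -15, 71] 3e-15
green 25 -16 0.06 [-8, 2, -44, 10, -20, 73] 2e-14
green 25 -16 0.1 [-7, -3, -42, 9, -26, 74] 9e-15
green 25 -16 0.15 [-6, -9, -40, 8, -34, 74] 3e-12
green 25 -16 0.2 [-5, -14, -38, 7, -41, 74] 1e-12
green 24 -18.3 0 [-9, 9, -47, 21, -10, 61] 7e-10
green 24 -18.3 0.03 [-8, 6, -45, 16, -16, 65] 9e-15
green 24 -18.3 0.06 [-7, 2, -44, 13, -21, 68] 6e-14
green 24 -18.3 0.1 [-6, -3, -43, 11, -27, 69] 4e-15
green 24 -18.3 0.15 [-5, -8, -40, 9, -35, 70] 2e-13
green 24 -18.3 0.2 [-4, -13, -38, 9, -42, 71] 2e-13
green 23 -18.3 0 [-9, 9, -45, 17, -13, 65] 1e-14
green 23 -18.3 0.03 [-8, 6, -44, 13, -18, 68] 5e-12
green 23 -18.3 0.06 [-7, 2, -43, 11, -23, 69] 2e-09
green 23 -18.3 0.1 [-6, -2, -41, 10, -29, 70] 4e-15
green 23 -18.3 0.15 [-5, -8, -39, 9, -36, 71] 2e-13
green 23 -18.3 0.2 [-4, -13, -37, 8, -44, 71] 8e-14
green 24 -15 0 [-9, 9, -43, 11, -13, 74] 6e-14
green 24 -15 0.03 [-8, 6, -43, 9, -18, 76] 3e-10
green 24 -15 0.06 [-8, 2, -42, 8, -22, 76] 2e-15
green 24 -15 0.1 [-7, -2, -41, 7, -28, 77
[... 2491 characters left out ...]
8, -43, 109] 6e-14
yel 22 -16 0.2 [-31, -2, -23, -8, -48, 109] 3e-14
yel 30 -18.3 0 [-30, 15, -28, -19, -18, 118] 6e-13
yel 30 -18.3 0.03 [-30, 12, -29, -17, -21, 116] 7e-11
yel 30 -18.3 0.06 [-31, 8, -29, -15, -24, 115] 2e-11
yel 30 -18.3 0.1 [-31, 4, -29, -14, -28, 113] 5e-10
yel 30 -18.3 0.15 [-32, -1, -29, -12, -33, 112] 9e-10
yel 30 -18.3 0.2 [-32, -5, -27, -11, -39, 111] 3e-11
yel 27 -18.3 0 [-29, 15, -28, -14, -21, 113] 2e-12
yel 27 -18.3 0.03 [-29, 12, -28, -13, -23, 112] 2e-12
yel 27 -18.3 0.06 [-30, 9, -29, -12, -26, 111] 4e-13
yel 27 -18.3 0.1 [-30, 5, -28, -11, -31, 110] 1e-11
yel 27 -18.3 0.15 [-31, 0, -28, -10, -36, 109] 3e-11
yel 27 -18.3 0.2 [-32, -4, -26, -9, -42, 108] 1e-12
```

```bash
cat > tg.py <<'E'
from h import *; import sys
sys.path.insert(0,".")
from ex import tgt,C
a=np.array([-.4747,.157,.866])
def go(k,th,yaw,backs):
    for b in backs:
        g,R=tgt(*C[k],th,yaw); print(b,(g+b*a).round(4)); rel(g+b*a,R.as_euler("xyz",degrees=True))
E
python3 -c "
from tg import *
go('green',24,-16.5,[.1])"
```

```text
0.1 [ 0.4743 -0.2733  0.1859]
row [-0.034, 0.007, -0.273, 0.003, -0.062, -0.015] dist 0.055 steps 0.9
```

Call:
apply_moves([
  [-0.034, 0.007, -0.15, 0, -0.02, 0],
  [-0.034, 0.007, -0.273, 0.003, -0.062, -0.015],
  [-0.034, 0.007, -0.273, 0.003, -0.062, -0.015],
  [-0.034, 0.007, -0.273, 0.003, -0.062, -0.015],
  [-0.034, 0.007, -0.273, 0.003, -0.062, -0.015],
])

```text
time_s: 11.65
tcp_pos: [0.4742, -0.2732, 0.1859]
eef_rot: [-180.0, -24.1, -16.5]
contact_force: [-0.4, 0.7, 0.9]
gripper_width: 0.0397
```

```bash
python3 -c "
from tg import *
st();go('green',24,-16.5,[.05,.03,0])"
```

```text
t 11.65 J [ -6.7  -2.7 -41.5   8.6 -27.7  73.5] tcp [ 0.4742 -0.2732  0.1859] rpy [-179.98  -24.06  -16.52] F [-0.45  0.71  0.94] w 0.0397
0.05 [ 0.4981 -0.2811  0.1426]
row [0.027, 0.004, 0.249, -0.0, -0.001, -0.0] dist 0.05 steps 0.8
0.03 [ 0.5076 -0.2843  0.1253]
row [0.037, 0.006, 0.349, -0.0, -0.001, -0.0] dist 0.07 steps 1.1
0 [ 0.5218 -0.289   0.0993]
row [0.053, 0.008, 0.498, -0.0, -0.001, -0.0] dist 0.1 steps 1.6
```

Call:
apply_moves([
  [0.012, 0.002, 0.12, 0, 0, 0],
  [0.027, 0.004, 0.249, 0, 0, 0],
  [0.037, 0.006, 0.349, 0, 0, 0],
  [0.037, 0.006, 0.349, 0, 0, 0],
  [0.037, 0.006, 0.349, 0, 0, 0],
])

```text
time_s: 12.28
tcp_pos: [0.5069, -0.2845, 0.1251]
eef_rot: [180.0, -24.0, -16.5]
contact_force: [0.4, 0.5, 0.5]
gripper_width: 0.0392
```

Run:
```python
from tg import *
st(); go("green",24,-16.5,[0])
for n in("side","top"):
    p,d=imaging.capture(n); 
    c=p[180:330,250:400] if n=="side" else p[160:260,330:460]
    cv2.imwrite(f"pics/g7{n}.png",cv2.resize(c,None,fx=4,fy=4,interpolation=2))
```

```text
t 12.28 J [ -8.1   5.6 -43.9  11.8 -17.1  71. ] tcp [ 0.5069 -0.2845  0.1251] rpy [179.99 -24.01 -16.53] F [0.41 0.45 0.48] w 0.0392
0 [ 0.5218 -0.289   0.0993]
row [0.019, 0.0, 0.149, 0.0, -0.0, -0.0] dist 0.03 steps 0.5
```

View pics/g7side.png

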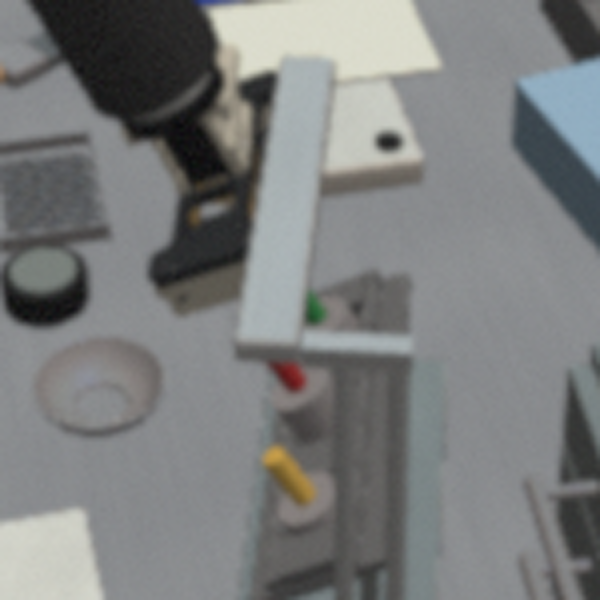

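View pics/g7top.png

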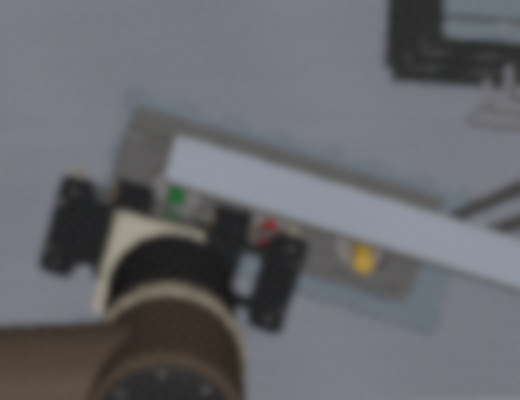

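Call:
apply_moves([
  [0.007, 0, 0.05, 0, 0, 0],
  [0.013, 0, 0.1, 0, 0, 0],
  [0.019, 0, 0.149, 0, 0, 0],
  [0.019, 0, 0.149, 0, 0, 0],
  [0.019, 0, 0.149, 0, 0, 0],
])

```text
time_s: 13.0
tcp_pos: [0.5224, -0.2889, 0.1]
eef_rot: [-180.0, -24.1, -16.5]
contact_force: [0.5, -0.3, -0.0]
gripper_width: 0.0389
```

Call:
apply_moves([
  [0, 0, 0, 0, 0, 0],
  [0, 0, 0, 0, 0, 0],
  [0, 0, 0, 0, 0, 0],
  [0, 0, 0, 0, 0, 0],
  [0, 0, 0, 0, 0, 0],
], hand=1, grip_force=30)

```text
time_s: 13.62
tcp_pos: [0.5223, -0.289, 0.1003]
eef_rot: [-180.0, -24.1, -16.5]
contact_force: [-2.9, -0.7, 4.9]
gripper_width: 0.0152
```

Run:
```python
from tg import *
s=st()
g=s["tcp_pos"]
for b in(.02,.04,.07,.1): rel(g+b*a,s["eef_rot"])
```

```text
t 13.62 J [ -8.8   9.2 -45.1  15.1 -12.2  68.1] tcp [ 0.5223 -0.289   0.1003] rpy [-179.99  -24.1   -16.54] F [-2.91 -0.71  4.94] w 0.0152
row [-0.01, -0.002, -0.099, 0.0, 0.0, 0.0] dist 0.02 steps 0.3
row [-0.021, -0.003, -0.199, 0.0, 0.0, 0.0] dist 0.04 steps 0.6
row [-0.036, -0.005, -0.348, 0.0, 0.0, 0.0] dist 0.07 steps 1.1
row [-0.051, -0.008, -0.497, 0.0, 0.0, 0.0] dist 0.1 steps 1.6
```

Handle gripped (15.2 mm). Pull out along its axis.

Call:
apply_moves([
  [-0.005, -0.001, -0.05, 0, 0, 0],
  [-0.01, -0.002, -0.1, 0, 0, 0],
  [-0.016, -0.002, -0.15, 0, 0, 0],
  [-0.021, -0.003, -0.2, 0, 0, 0],
  [-0.036, -0.005, -0.35, 0, 0, 0],
  [-0.051, -0.008, -0.5, 0, 0, 0],
  [-0.077, -0.012, -0.75, 0, 0, 0],
  [-0.102, -0.016, -0.99, 0, 0, 0],
  [-0.102, -0.016, -0.99, 0, 0, 0],
  [-0.102, -0.016, -0.99, 0, 0, 0],
])

```text
time_s: 14.88
tcp_pos: [0.4274, -0.2574, 0.2726]
eef_rot: [-179.9, -24.1, -16.6]
contact_force: [-0.9, -0.5, -3.1]
gripper_width: 0.0151
```

Run:
```python
from tg import *
s=st()
for n in("side","top"):
    p,d=imaging.capture(n); 
    c=p[130:330,200:400] if n=="side" else p[160:310,310:460]
    cv2.imwrite(f"pics/g8{n}.png",cv2.resize(c,None,fx=3,fy=3,interpolation=2) if n=="side" else cv2.resize(c,None,fx=4,fy=4,interpolation=2))
```

```text
t 14.88 J [ -4.7 -13.2 -37.2   7.1 -42.6  73.9] tcp [ 0.4274 -0.2574  0.2726] rpy [-179.95  -24.12  -16.56] F [-0.91 -0.54 -3.06] w 0.0151
```

View pics/g8side.png

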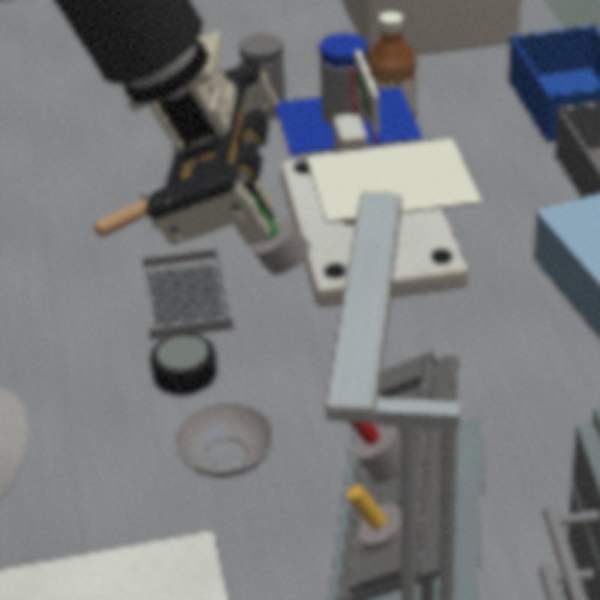

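View pics/g8top.png

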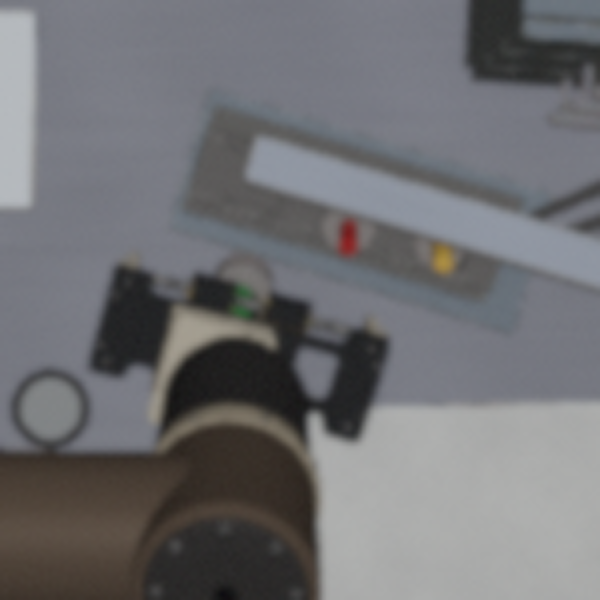

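```bash
cat > pl.py <<'E'
from tg import *
from ex import p,sg,E_,ik
def fin(Rg_rpy,yaw,axis=a):
    at=E_("xyz",Rg_rpy).inv().apply(axis/np.linalg.norm(axis))
    R=E_("xyz",[180,0,yaw]); v=R.apply(at)
    R=Ro.align_vectors([[0,0,1]],[v])[0]*R
    return R,at
E
python3 - <<'E'
from pl import *
R,at=fin([180,-24.1,-16.5],-92); rp=R.as_euler("xyz",degrees=True); print(rp,at, R.apply(at))
# bottom centre rel TCP in tool frame: grasp(=-.0188 z) - .051*at
bt=np.array([0,0,-.0188])-.051*at; print("bottom rel tcp world",R.apply(bt).round(4))
tb=np.array([.62,-.085])
for z in(.30,.193,.167,.15):
    pos=np.r_[tb,0]-np.r_[R.apply(bt)[:2],0]; pos[2]=z
    for q0 in([15,10,-20,0,-60,-20],):
        q,e=ik(pos,rp,p,sg,np.array(q0,float)); print(pos.round(4),q.round(1),e)
pos[2]=.27
mid=(pos+s0)/2 if (s0:=status.get_state()["tcp_pos"]) is not None else 0
rel([.47,-.17,.30],[180,-9,-55])
print(ik(np.array([.47,-.17,.30]),[180,-9,-55],p,sg,np.array([5,-5,-30,5,-60,30.])))
E
```

```text
[-179.09489762    5.88720142  -91.95345797] [-0.10257034 -0.01571305 -0.99460164] [ 6.44325557e-18 -3.10637353e-17  1.00000000e+00]
bottom rel tcp world [-0.0004 -0.0019 -0.0323]
[ 0.6204 -0.0831  0.3   ] [  6.5  13.8   2.9  -5.8 -77.3  -7.3] 7.745424108750348e-11
[ 0.6204 -0.0831  0.193 ] [  6.5  17.3  -6.3  -6.3 -64.8  -5.9] 2.2339799697000462e-13
[ 0.6204 -0.0831  0.167 ] [  6.5  18.4  -8.2  -6.5 -61.8  -5.5] 1.0247926190297546e-13
[ 0.6204 -0.0831  0.15  ] [  6.5  19.3  -9.3  -6.6 -59.8  -5.3] 4.19990613085533e-14
row [0.131, -0.48, -0.098, -0.122, -0.16, 0.411] dist 0.101 steps 3.8
(array([  9.17917604,  -3.42995095, -22.79585318,   8.80386569,
       -66.93355336,  22.62769088]), np.float64(2.5455224821827997e-13))
```

Call:
apply_moves([
  [0.131, -0.48, -0.098, -0.122, -0.16, 0.411],
  [0.131, -0.48, -0.098, -0.122, -0.16, 0.411],
  [0.131, -0.48, -0.098, -0.122, -0.16, 0.411],
  [0.131, -0.48, -0.098, -0.122, -0.16, 0.411],
  [0.131, -0.48, -0.098, -0.122, -0.16, 0.411],
])

```text
time_s: 15.6
tcp_pos: [0.471, -0.1694, 0.2979]
eef_rot: [179.8, -8.8, -55.2]
contact_force: [0.3, -0.3, -1.9]
gripper_width: 0.0157
```

```bash
python3 -c "
from h import *
st(); rel([.6204,-.0831,.235],[-179.1,5.9,-92])"
```

```text
t 15.6 J [  9.2  -3.1 -22.7   8.8 -67.   22.4] tcp [ 0.471  -0.1694  0.2979] rpy [179.75  -8.83 -55.15] F [ 0.35 -0.25 -1.86] w 0.0157
row [0.023, -0.861, 0.318, 0.002, -0.156, 0.411] dist 0.184 steps 3.7
```

Call:
apply_moves([
  [0.01, -0.25, 0.05, 0, -0.05, 0.11],
  [0.015, -0.5, 0.12, 0.002, -0.1, 0.22],
  [0.02, -0.75, 0.25, 0.002, -0.156, 0.33],
  [0.023, -0.861, 0.318, 0.002, -0.156, 0.411],
  [0.023, -0.861, 0.318, 0.002, -0.156, 0.411],
  [0.023, -0.861, 0.318, 0.002, -0.156, 0.411],
  [0.023, -0.861, 0.318, 0.002, -0.156, 0.411],
])

```text
time_s: 16.48
tcp_pos: [0.62, -0.0833, 0.2359]
eef_rot: [-179.0, 5.9, -91.9]
contact_force: [0.0, -0.3, -1.4]
gripper_width: 0.0157
```

Run:
```python
from h import *
st(); 
for z in(.2,.193,.167,.163): rel([.6204,-.0831,z],[-179.1,5.9,-92])
for n in("side","top"):
    p,d=imaging.capture(n); 
    c=p[100:260,240:400] if n=="side" else p[130:250,220:380]
    cv2.imwrite(f"pics/g9{n}.png",cv2.resize(c,None,fx=4,fy=3.7,interpolation=2))
```

```text
t 16.48 J [  6.5  15.6  -3.   -6.1 -69.8  -6.4] tcp [ 0.62   -0.0833  0.2359] rpy [-179.03    5.92  -91.89] F [ 0.   -0.35 -1.45] w 0.0157
row [0.018, 0.001, 0.178, -0.001, 0.0, 0.001] dist 0.036 steps 0.6
row [0.021, 0.002, 0.213, -0.001, 0.0, 0.001] dist 0.043 steps 0.7
row [0.035, 0.004, 0.342, -0.001, 0.0, 0.001] dist 0.069 steps 1.1
row [0.037, 0.004, 0.362, -0.001, 0.0, 0.001] dist 0.073 steps 1.2
```

View pics/g9side.png

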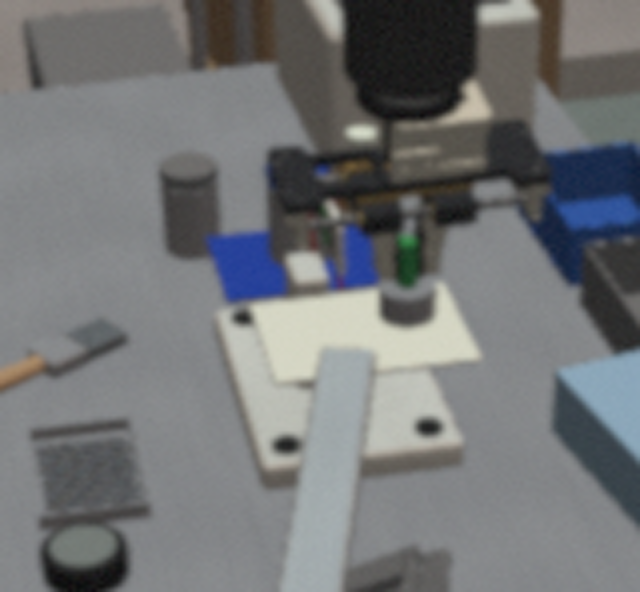

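View pics/g9top.png

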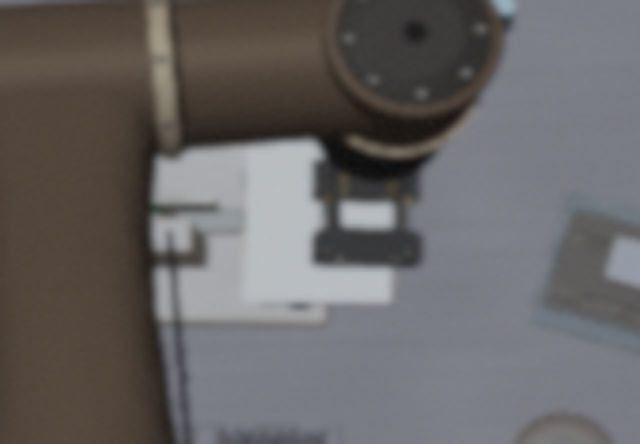

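Call:
apply_moves([
  [0.01, 0.001, 0.1, 0, 0, 0],
  [0.018, 0.001, 0.178, 0, 0, 0],
  [0.02, 0.002, 0.2, 0, 0, 0],
  [0.022, 0.002, 0.222, 0, 0, 0],
  [0.024, 0.002, 0.244, 0, 0, 0],
  [0.026, 0.003, 0.266, 0, 0, 0],
  [0.028, 0.003, 0.288, 0, 0, 0],
  [0.031, 0.003, 0.31, 0, 0, 0],
  [0.033, 0.003, 0.33, 0, 0, 0],
  [0.035, 0.004, 0.345, 0, 0, 0],
  [0.035, 0.004, 0.345, 0, 0, 0],
  [0.035, 0.004, 0.345, 0, 0, 0],
])

```text
time_s: 18.08
tcp_pos: [0.6206, -0.0829, 0.1669]
eef_rot: [-179.0, 5.9, -91.9]
contact_force: [0.8, -1.4, -1.0]
gripper_width: 0.0152
```

```bash
python3 beam.py b2; python3 -c "
from h import *
st()"
```

```text
side blue strip (124, array([0.5451, 0.2141, 0.1093])) blue far (69, array([0.6652, 0.2354, 0.1096])) white (285, array([ 0.5693, -0.0547,  0.1281]))
top blue strip (96, array([0.5458, 0.2472, 0.1113])) blue far (40, array([0.6635, 0.2564, 0.1111])) white (509, array([ 0.5836, -0.0336,  0.1291]))
t 18.18 J [  6.5  18.4  -8.2  -6.5 -61.7  -5.5] tcp [ 0.6205 -0.083   0.1669] rpy [-178.99    5.94  -91.92] F [-0.14 -1.55  0.1 ] w 0.0153
t 18.18 J [  6.5  18.4  -8.2  -6.5 -61.7  -5.5] tcp [ 0.6205 -0.083   0.1669] rpy [-178.99    5.94  -91.92] F [-0.14 -1.55  0.1 ] w 0.0153
```

View pics/b2c.png

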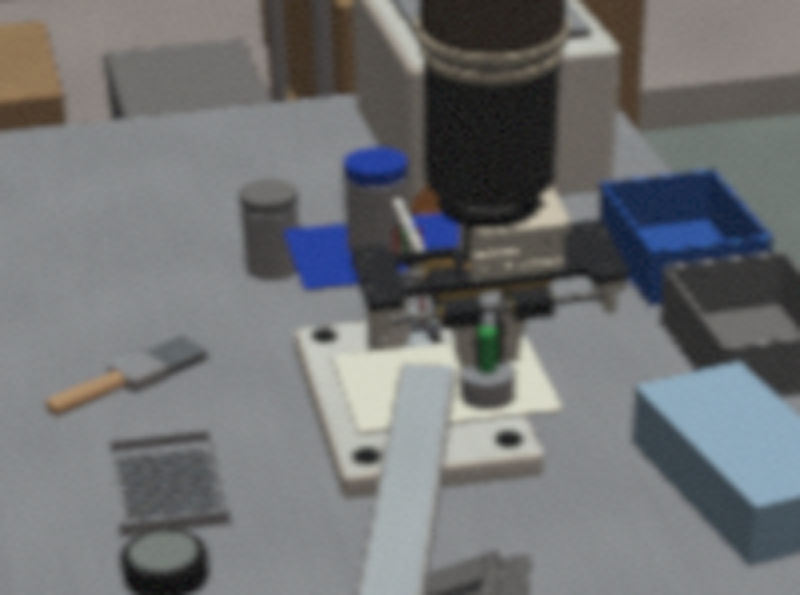

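Call:
apply_moves([
  [-0.003, 0, -0.025, 0, 0, 0],
  [-0.003, 0, -0.025, 0, 0, 0],
])

```text
time_s: 18.42
tcp_pos: [0.6204, -0.0826, 0.1725]
eef_rot: [-179.0, 6.0, -91.9]
contact_force: [0.4, -0.4, 0.4]
gripper_width: 0.015
```

Call:
apply_moves([
  [0, 0, 0, 0, 0, 0],
  [0, 0, 0, 0, 0, 0],
  [0, 0, 0, 0, 0, 0],
  [0, 0, 0, 0, 0, 0],
], hand=0)

```text
time_s: 18.92
tcp_pos: [0.6204, -0.0826, 0.1724]
eef_rot: [-179.0, 6.0, -91.9]
contact_force: [-0.1, 0.2, 0.7]
gripper_width: 0.0428
```

Call:
apply_moves([
  [-0.01, 0, -0.1, 0, 0, 0],
  [-0.04, 0, -0.4, 0, 0, 0],
  [-0.07, 0, -0.7, 0, 0, 0],
  [-0.07, 0, -0.7, 0, 0, 0],
  [-0.07, 0, -0.7, 0, 0, 0],
])

```text
time_s: 19.55
tcp_pos: [0.6176, -0.083, 0.313]
eef_rot: [-179.0, 6.0, -91.9]
contact_force: [-0.1, -0.9, -0.5]
gripper_width: 0.0437
```

```bash
python3 beam.py b3; python3 -c "
from h import *
rel([.52,-.12,.31],[180,-3,-65])"
```

```text
side blue strip (117, array([0.5449, 0.215 , 0.1015])) blue far (112, array([0.6644, 0.2121, 0.1015])) white (358, array([ 0.5919, -0.0439,  0.1367]))
top blue strip (11, array([0.5475, 0.2561, 0.1041])) blue far (0, None) white (524, array([ 0.5727, -0.0308,  0.137 ]))
t 19.65 J [  6.5  13.3   3.7  -5.9 -78.7  -7.4] tcp [ 0.6173 -0.083   0.3116] rpy [-179.12    5.97  -91.93] F [ 1.1  -0.19  0.85] w 0.0438
row [0.201, 0.48, -0.02, -0.017, 0.096, -0.3] dist 0.104 steps 2.7
```

View pics/b3c.png

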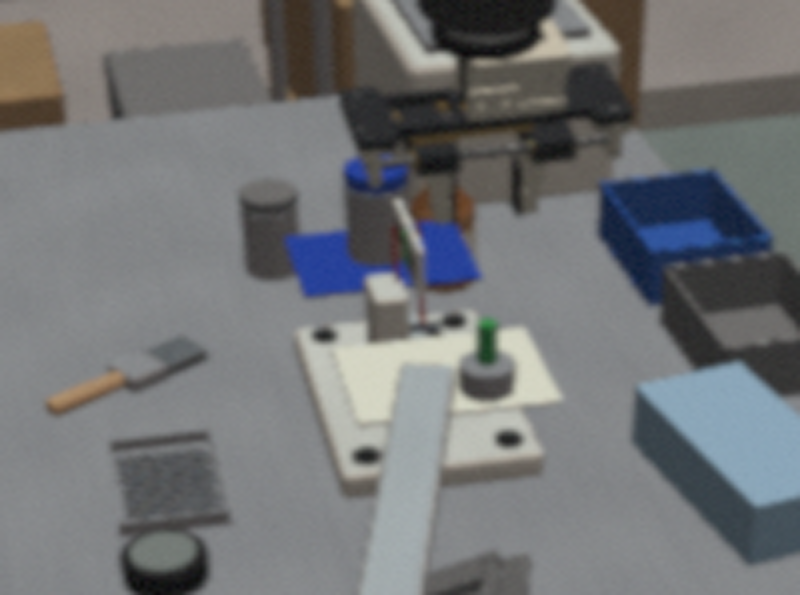

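Call:
apply_moves([
  [0.201, 0.48, -0.02, -0.017, 0.096, -0.3],
  [0.201, 0.48, -0.02, -0.017, 0.096, -0.3],
  [0.201, 0.48, -0.02, -0.017, 0.096, -0.3],
  [0.201, 0.48, -0.02, -0.017, 0.096, -0.3],
], hand=0.1)

```text
time_s: 20.15
tcp_pos: [0.5191, -0.1197, 0.3092]
eef_rot: [179.9, -3.0, -65.0]
contact_force: [1.0, -0.5, 0.1]
gripper_width: 0.0396
```

```bash
sed -i 's/"yel":(\[.4748,-.4422,.1\],.009)/"yel":([.4748,-.4422,.1],.014)/' ex.py; python3 -c "
from tg import *
st(); rel([.42,-.24,.31],[180,-18,-38]); go('yel',30,-18.3,[.15])"
```

```text
t 20.15 J [ 10.3   3.3 -12.    3.1 -74.   13.8] tcp [ 0.5191 -0.1197  0.3092] rpy [179.95  -3.02 -65.  ] F [ 1.02 -0.45  0.14] w 0.0396
row [0.336, 0.703, 0.014, 0.055, 0.163, -0.296] dist 0.156 steps 2.9
0.15 [ 0.4059 -0.4194  0.2257]
row [1.095, 1.146, 0.477, 0.149, 0.283, -0.502] dist 0.331 steps 5.3
```

Call:
apply_moves([
  [0.336, 0.703, 0.014, 0.055, 0.163, -0.296],
  [0.336, 0.703, 0.014, 0.055, 0.163, -0.296],
  [0.336, 0.703, 0.014, 0.055, 0.163, -0.296],
  [0.336, 0.703, 0.014, 0.055, 0.163, -0.296],
])

```text
time_s: 20.65
tcp_pos: [0.4175, -0.241, 0.3095]
eef_rot: [-180.0, -17.9, -38.2]
contact_force: [1.0, -0.6, 0.2]
gripper_width: 0.0394
```

```bash
python3 -c "
from tg import *
st(); go('yel',30,-18.3,[.15])"
```

```text
t 20.65 J [  3.  -12.9 -33.1  14.  -57.   42.5] tcp [ 0.4175 -0.241   0.3095] rpy [-179.97  -17.93  -38.19] F [ 0.98 -0.56  0.16] w 0.0394
0.15 [ 0.4059 -0.4194  0.2257]
row [0.352, 0.737, 0.554, 0.09, 0.133, -0.202] dist 0.197 steps 3.2
```

Call:
apply_moves([
  [0.13, 0.27, 0.1, 0.04, 0.06, -0.09],
  [0.24, 0.5, 0.3, 0.07, 0.1, -0.15],
  [0.352, 0.737, 0.5, 0.09, 0.133, -0.202],
  [0.352, 0.737, 0.554, 0.09, 0.133, -0.202],
  [0.352, 0.737, 0.554, 0.09, 0.133, -0.202],
  [0.352, 0.737, 0.554, 0.09, 0.133, -0.202],
])

```text
time_s: 21.4
tcp_pos: [0.406, -0.4209, 0.223]
eef_rot: [-179.7, -29.8, -18.8]
contact_force: [0.0, 0.5, -0.3]
gripper_width: 0.0397
```

Run:
```python
from tg import *
st(); go('yel',30,-18.3,[.08,.04,0])
for n in("side","top"):
    p,d=imaging.capture(n); 
    c=p[180:330,250:400] if n=="side" else p[160:280,340:490]
    cv2.imwrite(f"pics/g10{n}.png",cv2.resize(c,None,fx=4,fy=4,interpolation=2))
```

```text
t 21.4 J [-31.9  -0.8 -28.2 -12.1 -34.1 111.5] tcp [ 0.406  -0.4209  0.223 ] rpy [-179.71  -29.78  -18.78] F [ 0.01  0.49 -0.33] w 0.0397
0.08 [ 0.4391 -0.4304  0.1651]
row [0.005, -0.007, 0.337, -0.001, 0.002, -0.005] dist 0.067 steps 1.1
0.04 [ 0.4581 -0.4367  0.1305]
row [0.006, -0.007, 0.537, -0.001, 0.002, -0.005] dist 0.107 steps 1.7
0 [ 0.4771 -0.443   0.0958]
row [0.007, -0.007, 0.737, -0.001, 0.002, -0.005] dist 0.147 steps 2.4
```

View pics/g10side.png

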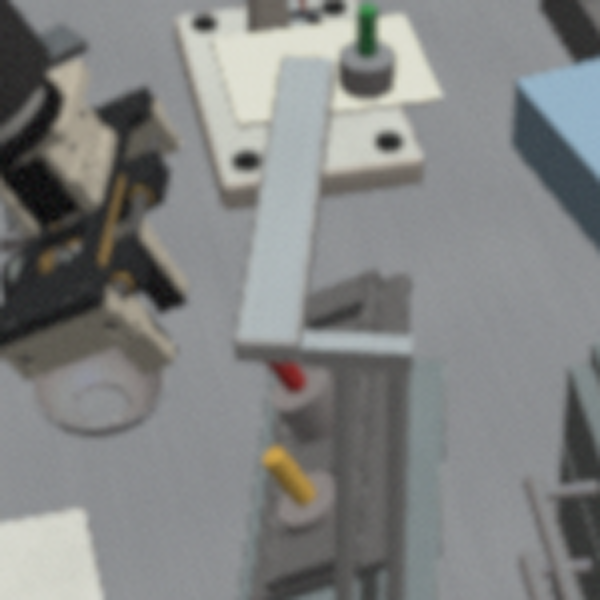

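View pics/g10top.png

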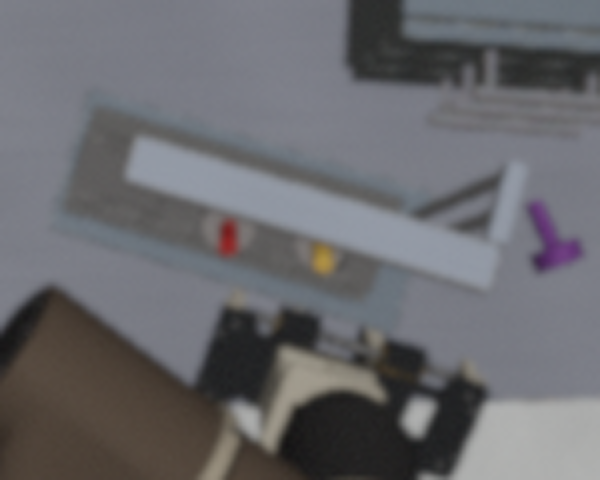

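Call:
apply_moves([
  [0.003, -0.007, 0.2, 0, 0, -0.005],
  [0.005, -0.007, 0.337, 0, 0.002, -0.005],
  [0.006, -0.007, 0.45, 0, 0.002, -0.005],
  [0.006, -0.007, 0.537, 0, 0.002, -0.005],
  [0.006, -0.007, 0.537, 0, 0.002, -0.005],
  [0.006, -0.007, 0.537, 0, 0.002, -0.005],
])

```text
time_s: 22.25
tcp_pos: [0.4591, -0.4352, 0.1333]
eef_rot: [179.9, -30.2, -18.0]
contact_force: [-0.0, -0.2, 0.5]
gripper_width: 0.0393
```

Run:
```python
from tg import *
st(); go('yel',30,-18.3,[0])
for n in("side",):
    p,d=imaging.capture(n); 
    c=p[200:340,250:390] if n=="side" else p[160:280,340:490]
    cv2.imwrite(f"pics/g11{n}.png",cv2.resize(c,None,fx=4,fy=4,interpolation=2))
```

```text
t 22.25 J [-30.2   9.7 -29.  -16.  -22.4 115.5] tcp [ 0.4591 -0.4352  0.1333] rpy [179.9  -30.15 -18.  ] F [-0.01 -0.23  0.52] w 0.0393
0 [ 0.4771 -0.443   0.0958]
row [-0.01, 0.009, 0.211, -0.001, -0.002, 0.003] dist 0.042 steps 0.7
```

View pics/g11side.png

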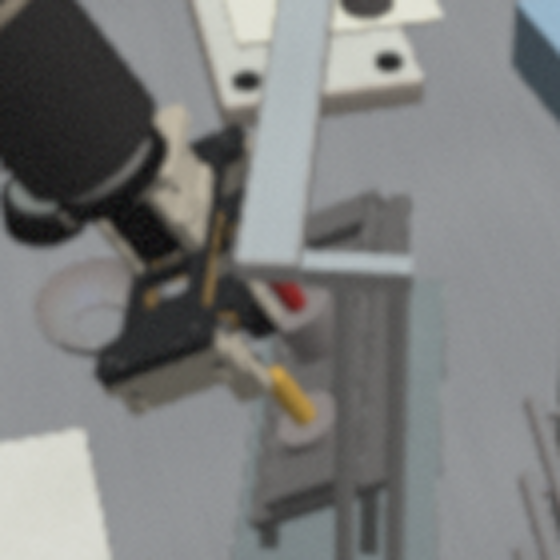

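Call:
apply_moves([
  [-0.004, 0.004, 0.07, 0, 0, 0.001],
  [-0.007, 0.007, 0.14, 0, -0.001, 0.002],
  [-0.01, 0.009, 0.211, 0, -0.002, 0.003],
  [-0.01, 0.009, 0.211, 0, -0.002, 0.003],
  [-0.01, 0.009, 0.211, 0, -0.002, 0.003],
])

```text
time_s: 22.92
tcp_pos: [0.4768, -0.4432, 0.0957]
eef_rot: [-179.9, -30.0, -18.3]
contact_force: [0.4, 0.4, 0.6]
gripper_width: 0.0392
```

Call:
apply_moves([
  [0, 0, 0, 0, 0, 0],
  [0, 0, 0, 0, 0, 0],
  [0, 0, 0, 0, 0, 0],
  [0, 0, 0, 0, 0, 0],
  [0, 0, 0, 0, 0, 0],
], hand=1, grip_force=30)

```text
time_s: 23.55
tcp_pos: [0.4768, -0.4432, 0.0959]
eef_rot: [-179.9, -30.0, -18.3]
contact_force: [-1.5, 1.6, 2.3]
gripper_width: 0.0152
```

Run:
```python
from tg import *
s=st()
g=s["tcp_pos"]
for b in(.02,.15): rel(g+b*a,s["eef_rot"])
```

```text
t 23.55 J [-30.3  14.4 -28.  -18.7 -19.1 118.1] tcp [ 0.4768 -0.4432  0.0959] rpy [-179.95  -29.96  -18.31] F [-1.48  1.61  2.27] w 0.0152
row [-0.0, -0.0, -0.1, 0.0, 0.0, 0.0] dist 0.02 steps 0.3
row [-0.0, -0.001, -0.75, 0.0, 0.0, 0.0] dist 0.15 steps 2.4
```

Call:
apply_moves([
  [0, 0, -0.05, 0, 0, 0],
  [0, 0, -0.1, 0, 0, 0],
  [0, 0, -0.15, 0, 0, 0],
  [0, 0, -0.2, 0, 0, 0],
  [0, 0, -0.35, 0, 0, 0],
  [0, 0, -0.5, 0, 0, 0],
  [0, 0, -0.65, 0, 0, 0],
  [0, 0, -0.8, 0, 0, 0],
  [0, 0, -0.9, 0, 0, 0],
  [0, 0, -0.9, 0, 0, 0],
  [0, 0, -0.9, 0, 0, 0],
])

```text
time_s: 24.92
tcp_pos: [0.3912, -0.4148, 0.2512]
eef_rot: [-179.9, -29.9, -18.3]
contact_force: [-1.0, -0.8, -1.5]
gripper_width: 0.0154
```

Run:
```python
from tg import *
st()
for n in("side","top"):
    p,d=imaging.capture(n); 
    c=p[180:330,240:390] if n=="side" else p[160:280,340:490]
    cv2.imwrite(f"pics/g12{n}.png",cv2.resize(c,None,fx=4,fy=4,interpolation=2))
rel([.42,-.28,.31],[180,-18,-42])
```

```text
t 24.93 J [-32.2  -3.9 -27.4 -11.4 -37.8 111.2] tcp [ 0.3912 -0.4148  0.2512] rpy [-179.91  -29.94  -18.34] F [-0.98 -0.77 -1.48] w 0.0154
row [0.082, -0.686, -0.294, -0.108, -0.13, 0.241] dist 0.15 steps 2.5
```

View pics/g12side.png

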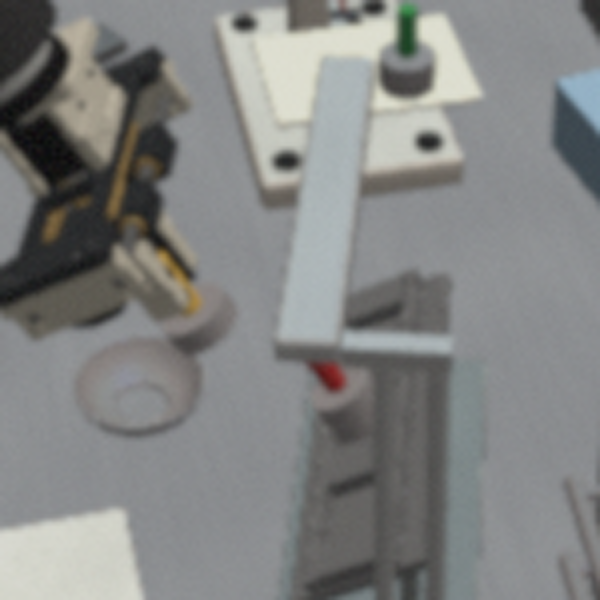

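Call:
apply_moves([
  [0.082, -0.686, -0.294, -0.108, -0.13, 0.241],
  [0.082, -0.686, -0.294, -0.108, -0.13, 0.241],
  [0.082, -0.686, -0.294, -0.108, -0.13, 0.241],
  [0.082, -0.686, -0.294, -0.108, -0.13, 0.241],
])

```text
time_s: 25.52
tcp_pos: [0.4184, -0.2866, 0.3043]
eef_rot: [-179.7, -18.2, -40.5]
contact_force: [0.3, 0.0, -1.6]
gripper_width: 0.0153
```

```bash
python3 -c "
from tg import *
st(); rel([.50,-.13,.29],[180,-4,-75])"
```

```text
t 25.52 J [ -4.2 -10.1 -31.3  12.8 -54.5  47.7] tcp [ 0.4184 -0.2866  0.3043] rpy [-179.67  -18.19  -40.48] F [ 0.32  0.03 -1.63] w 0.0153
row [-0.211, -0.86, 0.011, -0.078, -0.152, 0.378] dist 0.177 steps 3.5
```

Call:
apply_moves([
  [-0.211, -0.86, 0.011, -0.078, -0.152, 0.378],
  [-0.211, -0.86, 0.011, -0.078, -0.152, 0.378],
  [-0.211, -0.86, 0.011, -0.078, -0.152, 0.378],
  [-0.211, -0.86, 0.011, -0.078, -0.152, 0.378],
  [-0.211, -0.86, 0.011, -0.078, -0.152, 0.378],
])

```text
time_s: 26.15
tcp_pos: [0.5009, -0.1295, 0.2884]
eef_rot: [179.8, -4.0, -75.0]
contact_force: [-0.0, 0.8, -0.8]
gripper_width: 0.0152
```

```bash
python3 -c "
from tg import *
st(); rel([.565,-.032,.215],[180,0,-92])"
```

```text
t 26.15 J [ 10.4   2.3 -16.2   4.2 -71.3   3.3] tcp [ 0.5009 -0.1295  0.2884] rpy [179.82  -3.97 -74.95] F [-0.    0.77 -0.84] w 0.0152
row [-0.412, -0.437, 0.338, -0.005, -0.044, 0.189] dist 0.138 steps 2.2
```

Call:
apply_moves([
  [-0.15, -0.16, 0.05, -0.002, -0.02, 0.06],
  [-0.3, -0.32, 0.12, -0.004, -0.03, 0.12],
  [-0.412, -0.437, 0.25, -0.005, -0.044, 0.189],
  [-0.412, -0.437, 0.338, -0.005, -0.044, 0.189],
  [-0.412, -0.437, 0.338, -0.005, -0.044, 0.189],
  [-0.412, -0.437, 0.338, -0.005, -0.044, 0.189],
])

```text
time_s: 26.9
tcp_pos: [0.565, -0.0326, 0.2159]
eef_rot: [-180.0, -0.0, -91.9]
contact_force: [0.4, -0.9, -0.5]
gripper_width: 0.0152
```

Run:
```python
from tg import *
st()
for z in(.178,.154): rel([.565,-.032,z],[180,0,-92])
for n in("side",):
    p,d=imaging.capture(n); 
    c=p[100:260,240:400] if n=="side" else p[160:280,340:490]
    cv2.imwrite(f"pics/g13{n}.png",cv2.resize(c,None,fx=4,fy=3.7,interpolation=2))
```

```text
t 26.9 J [ 16.5  10.7 -14.3   0.1 -65.  -18.5] tcp [ 0.565  -0.0326  0.2159] rpy [-1.7996e+02 -4.0000e-02 -9.1940e+01] F [ 0.43 -0.9  -0.46] w 0.0152
row [-0.003, 0.0, 0.189, -0.0, -0.0, 0.001] dist 0.038 steps 0.6
row [-0.003, 0.0, 0.309, -0.0, -0.0, 0.001] dist 0.062 steps 1.0
```

View pics/g13side.png

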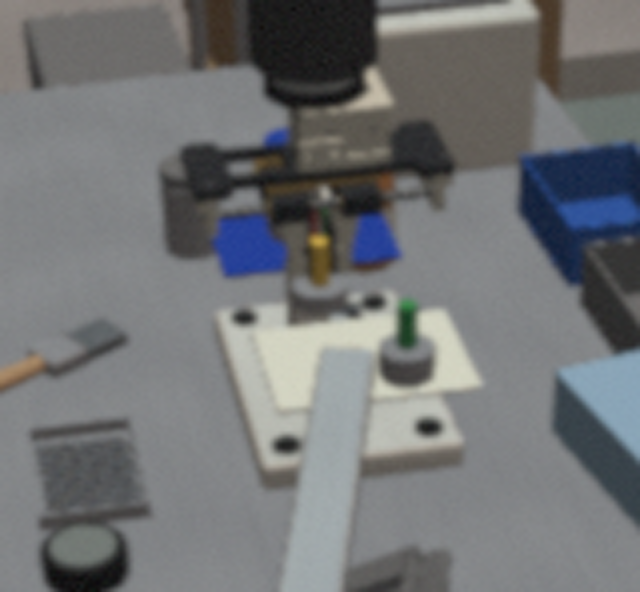

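Call:
apply_moves([
  [0, 0, 0.1, 0, 0, 0],
  [-0.003, 0, 0.18, 0, 0, 0],
  [-0.003, 0, 0.2, 0, 0, 0],
  [-0.003, 0, 0.22, 0, 0, 0],
  [-0.003, 0, 0.24, 0, 0, 0],
  [-0.003, 0, 0.26, 0, 0, 0],
  [-0.003, 0, 0.28, 0, 0, 0],
  [-0.003, 0, 0.293, 0, 0, 0],
  [-0.003, 0, 0.293, 0, 0, 0],
  [-0.003, 0, 0.293, 0, 0, 0],
])

```text
time_s: 28.2
tcp_pos: [0.5652, -0.0319, 0.1576]
eef_rot: [-179.9, -0.0, -92.0]
contact_force: [-1.0, -0.9, 0.5]
gripper_width: 0.0154
```

```bash
python3 beam.py b4
```

```text
side blue strip (28, array([0.5515, 0.218 , 0.1118])) blue far (5, array([0.6749, 0.1665, 0.111 ])) white (331, array([ 0.5962, -0.051 ,  0.1272]))
top blue strip (0, None) blue far (185, array([0.6692, 0.2276, 0.1133])) white (357, array([ 0.582 , -0.0833,  0.1273]))
t 28.3 J [ 16.6  13.5 -18.9   0.  -57.6 -18.6] tcp [ 0.5651 -0.0319  0.1577] rpy [-1.7994e+02 -2.0000e-02 -9.1950e+01] F [-0.5   0.13 -0.42] w 0.0154
```

View pics/b4c.png

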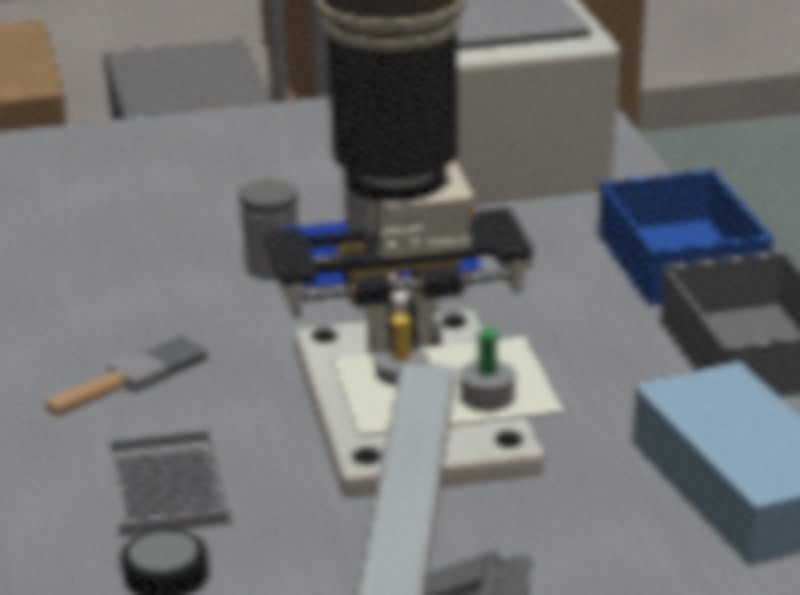

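Call:
apply_moves([
  [0, 0, 0.015, 0, 0, 0],
  [0, 0, 0.015, 0, 0, 0],
])

```text
time_s: 28.55
tcp_pos: [0.5651, -0.0319, 0.1544]
eef_rot: [-179.9, -0.0, -92.0]
contact_force: [0.4, 0.1, 0.1]
gripper_width: 0.0153
```

Call:
apply_moves([
  [0, 0, 0, 0, 0, 0],
  [0, 0, 0, 0, 0, 0],
  [0, 0, 0, 0, 0, 0],
  [0, 0, 0, 0, 0, 0],
], hand=0.1)

```text
time_s: 29.05
tcp_pos: [0.5651, -0.0319, 0.1544]
eef_rot: [-179.9, -0.0, -92.0]
contact_force: [0.4, -0.4, -0.8]
gripper_width: 0.0391
```

Call:
apply_moves([
  [0, 0, -0.1, 0, 0, 0],
  [0, 0, -0.4, 0, 0, 0],
  [0, 0, -0.7, 0, 0, 0],
  [0, 0, -0.9, 0, 0, 0],
  [-0.05, 0.2, -0.95, 0, 0, 0],
  [-0.05, 0.5, -0.95, 0, 0, 0],
  [-0.05, 0.8, -0.95, 0, 0, 0],
  [-0.05, 0.8, -0.95, 0, 0, 0],
  [-0.05, 0.8, -0.95, 0, 0, 0],
])

```text
time_s: 30.18
tcp_pos: [0.4055, -0.0163, 0.3449]
eef_rot: [-179.8, 0.0, -91.9]
contact_force: [1.1, 0.1, -0.2]
gripper_width: 0.0397
```

```bash
python3 beam.py b5
```

```text
side blue strip (122, array([0.5451, 0.2149, 0.1148])) blue far (117, array([0.6649, 0.2129, 0.1144])) white (316, array([ 0.5927, -0.0517,  0.1239]))
top blue strip (272, array([0.5452, 0.2145, 0.1161])) blue far (269, array([0.6653, 0.2141, 0.1164])) white (943, array([ 0.597 , -0.0566,  0.1248]))
t 30.27 J [ 25.9  -9.6 -18.3   0.  -81.3 -27.9] tcp [ 0.4061 -0.0163  0.3442] rpy [-1.7996e+02 -3.0000e-02 -9.1970e+01] F [ 0.37 -0.09 -0.23] w 0.0396
```

View pics/b5c.png

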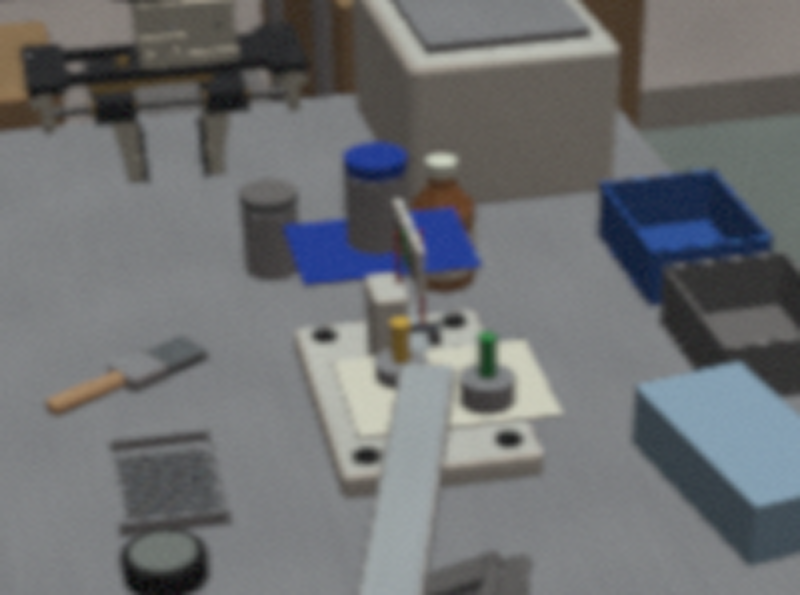

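View pics/b5top.png

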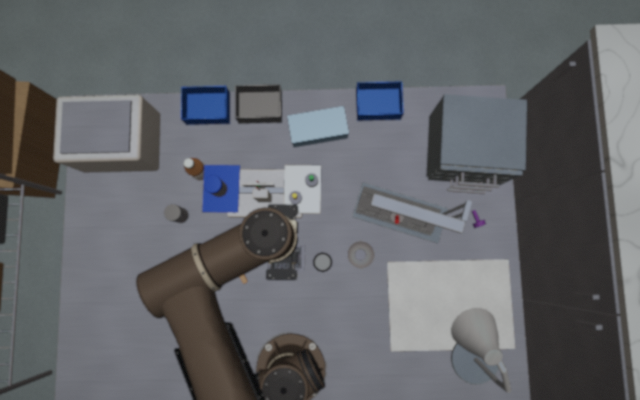

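Call:
apply_moves([
  [0, 0, 0, 0, 0, 0],
  [0, 0, 0, 0, 0, 0],
  [0, 0, 0, 0, 0, 0],
  [0, 0, 0, 0, 0, 0],
  [0, 0, 0, 0, 0, 0],
  [0, 0, 0, 0, 0, 0],
  [0, 0, 0, 0, 0, 0],
  [0, 0, 0, 0, 0, 0],
])

```text
time_s: 31.28
tcp_pos: [0.406, -0.0163, 0.3442]
eef_rot: [-180.0, -0.0, -92.0]
contact_force: [-0.1, -0.4, -0.1]
gripper_width: 0.0393
```

```bash
python3 beam.py b6
python3 - <<'E'
from h import *
A=cv2.imread("pics/b6top.png");B=cv2.imread("pics/top0.png")
S=cv2.imread("pics/b6side.png")
for n,c,b in(("top",A,B),("side",S,cv2.imread("pics/side0.png"))):
    d=cv2.absdiff(c,b).max(2)>40
    for m,s,ce in blobs(cv2.morphologyEx(d.astype(np.uint8),cv2.MORPH_OPEN,np.ones((3,3))),15): print(n,s[4],ce.round(0),s[:4])
    h=cv2.cvtColor(c,cv2.COLOR_BGR2HSV);h0=cv2.cvtColor(b,cv2.COLOR_BGR2HSV)
    for H in(h,h0):
        k=((H[...,0]<8)|(H[...,0]>172))&(H[...,1]>110)&(H[...,2]>40); k[:, :310]=0;k[:205]=0;k[300:]=0
        print(n,"red",[(s[4],ce.round(1)) for m,s,ce in blobs(k,8)])
cv2.imwrite("pics/ptr.png",cv2.resize(np.hstack([S[130:200,290:360],A[160:230,250:320]]),None,fx=5,fy=5,interpolation=2))
E
```

```text
side blue strip (121, array([0.5449, 0.2125, 0.1148])) blue far (113, array([0.6649, 0.2153, 0.1145])) white (315, array([ 0.593 , -0.0522,  0.1239]))
top blue strip (271, array([0.5452, 0.2149, 0.1165])) blue far (268, array([0.6655, 0.2158, 0.1163])) white (951, array([ 0.5973, -0.0567,  0.1249]))
t 31.38 J [ 25.9  -9.6 -18.3   0.  -81.3 -27.9] tcp [ 0.4061 -0.0162  0.3442] rpy [-1.7996e+02 -2.0000e-02 -9.1960e+01] F [ 0.73 -0.19  1.05] w 0.0395
top 126 [311. 180.] [306 174  12  13]
top 113 [221. 190.] [214 182  13  15]
top 14318 [215. 301.] [136 192 165 208]
top 19 [420. 225.] [419 223   4   5]
top 337 [281. 274.] [266 268  31  12]
top 2177 [ 42. 326.] [  2 301  86  51]
top 190 [  3. 335.] [  0 320   8  31]
top 72 [269. 351.] [265 346  11  12]
top 99 [317. 388.] [310 381  15  14]
top red [(np.int32(28), array([396.6, 219.5]))]
top red [(np.int32(28), array([396.6, 219.5]))]
side 1641 [240.  12.] [190   0  82  35]
side 373 [82. 10.] [66  3 34 14]
side 1372 [181.  41.] [165   9  33  83]
side 151 [67. 29.] [61 20 13 23]
side 304 [256.  42.] [241  35  31  14]
side 18 [196.  53.] [194  51   4   5]
side 18 [239.  52.] [238  50   3   6]
side 31 [43. 55.] [40 53  7  5]
side 2097 [104. 130.] [ 78  60  56 115]
side 398 [255.  81.] [239  61  33  30]
side 22 [193.  64.] [191  62   5   5]
side 21 [21. 68.] [18 66  6  4]
side 32 [275.  84.] [273  80   5   9]
side 143 [267.  96.] [255  92  23   9]
side 38 [187.  97.] [185  94   5   8]
side 15 [ 53. 101.] [51 99  4  4]
side 949 [256. 115.] [226  99  62  43]
side 398 [313. 145.] [306 131  15  32]
side 398 [256. 166.] [248 152  16  29]
side 424 [161. 190.] [150 174  20  41]
side 1501 [ 86. 210.] [ 65 180  47  51]
side 233 [341. 199.] [335 185  14  24]
side 75 [318. 194.] [314 188  11  13]
side 25 [149. 228.] [146 226   7   5]
side 92 [324. 298.] [316 292  17  13]
side red [(np.int32(31), array([322.2, 273.4]))]
side red [(np.int32(31), array([322.2, 273.4]))]
```

View pics/ptr.png

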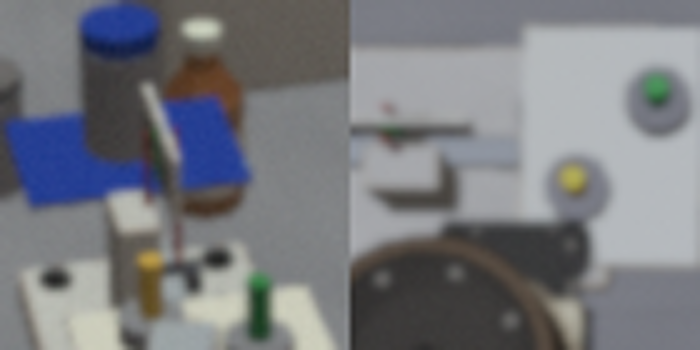

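```bash
python3 -c "
from plant import r
print(r.close_job())"
```

```text
the job is handed in; nothing more can be done
None
```

The canister is on the blue pan, balanced by the 200 g and 100 g weights standing upright on the white pan. I handed the job in at about 31 s; it gives no verdict.

**Last checks:**
- **Beam:** The pan heights put it at about +0.03 rad (blue side slightly down) in both cameras. Two looks about 1 s apart gave the same heights, so it was at rest within the ±0.06 rad band. I worked this out from the pan heights, because the pointer was too small in the pictures to read directly.
- **Canister mass:** It comes out at roughly 310–335 g. Beam readings at different points gave 312, about 331 and about 333 g.
- **Bystanders:** Comparing the final pictures with the first ones showed no shift in any bystander I could see. In the top view the arm hides the area around the pin tray. The 400 g weight's handle is at exactly the same pixels in its pocket, and I didn't touch the purple look-alike.
- **Robot:** The gripper is open and clear of everything.

**Surprises on the way:**
- **Green weight:** The full 30° tilt was out of the arm's joint range there, so I backed off and gripped it at 24°. It also hung about 6 mm lower in the fingers than I had calculated, so I raised the arm before letting go.

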